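# Lock the specimen carriers into the transport rack

## Task

Stand every specimen carrier on the bench in its own slot of the grey rack, with the orange keeper lever swung up and over out of the way. Then thread the red-handled rod through the rack's entry cheek, the holes of all the carriers and the far cheek until its collar sits home against the entry cheek, and lower the keeper lever fully behind the collar. Leave the bottle, the jar and the dish where they are.

Things in the scene. Friction and masses are not known exactly. Their poses are not given: they have to be found in the camera images.
- rack: grey bench rack, fixed, 140 mm wide (x), 175 mm long (y). Origin at the centre of its underside, on the bench; its y is the rod axis, z up. Upright cheeks 140 wide (x), 10 thick, 80 mm tall at both ends: far cheek at y -87.5..-77.5 mm, entry cheek at y +77.5..+87.5 mm. Four slots between them. The rod goes in from outside the entry cheek, towards -y.
- slots (a point): middle of the rack floor's top, 10 mm above the bench; axes as the rack. Slot centres at x = 0, y = -60, -20, +20, +60 mm from here. A slot is 75 (x) x 35 (y) mm, its black borders rise 24 mm with rounded tops. A carrier's y goes along the rack's y, either way round; its hole is then level with the cheeks' holes, within 2.5 mm to the side.
- entry_hole (a point): mouth of the 18 mm round hole in the entry cheek, on its outer (+y) face, 60 mm above the bench; axes as the rack.
- far_hole (a point): centre of the 18 mm round hole on the far cheek's outer (-y) face, 60 mm above the bench; axes as the rack.
- lever (a joint): orange keeper lever, rad. Hinge line along rack y at rack x +60, z +70 mm. 0 = lowered: arm level towards rack -x, above the rod's neck, behind the collar; grows as its end swings up (1.57 upright) and over to rack +x, stop 2.4. Stays where left (1 N at its end moves it). Arm in the plane rack y 100..108 mm; below 1.5 it is in the way of collar or gripper. It goes fully down only with the collar home.
- lever_peg (a point): middle of the black round peg on the lever's end, 14 mm thick, 40 mm long along rack y, sticking out from the arm's outer (+y) side; 125 mm from the hinge line, at rack y +128 mm.
- rod_handle (a point): middle of the rod's red handle, a flat-sided block 18 wide (y) x 20 high (z) x 50 mm long, on the rod axis; x = along the rod towards its nose. Then come a neck 12 mm thick, 30 mm long; a collar 34 mm wide, 8 mm thick; a smooth shaft 12 mm thick, 190 mm long, its last 17 mm tapering to 5 mm. 278 mm in all, 100 g. Lies level in the cradle, axis 60 mm above the bench. Quick moves tip it in the grip.
- rod_collar (a point): point on the rod axis at the front face of the collar (the face that seats on the entry cheek), 63 mm ahead of the handle's middle; x towards the nose.
- rod_nose (a point): tip of the rod's nose, 190 mm ahead of the collar's front face.
- cradle: fixed grey cradle, base 190 x 60 x 8 mm, with two V posts, 10 mm thick, up to 70 mm high, at -23 and +140 mm along its x: the first carries the rod's neck, the second its shaft. Origin on the bench below the collar; x towards the rod's nose; the handle overhangs beyond the first post.
- carrier1_mid (a point): specimen carrier (None if absent): grey upright plate 60 (x) x 20 (y) mm on a heavy dark steel foot 70 (x) x 30 (y) x 30 mm high; blue grip tab on top 36 (x) x 20 (y), 30 mm tall; 110 mm tall in all, plate's shoulders at 80 mm. This point is its centre, 55 mm above the underside; z up. A round 22 mm hole runs through along y, 50 mm above the underside. Front and back alike. About 450 g, loose on the bench.
- carrier2_mid (a point): specimen carrier (None if absent): grey upright plate 60 (x) x 20 (y) mm on a heavy dark steel foot 70 (x) x 30 (y) x 30 mm high; green grip tab on top 36 (x) x 20 (y), 30 mm tall; 110 mm tall in all, plate's shoulders at 80 mm. This point is its centre, 55 mm above the underside; z up. A round 22 mm hole runs through along y, 50 mm above the underside. Front and back alike. About 450 g, loose on the bench.
- carrier3_mid (a point): specimen carrier (None if absent): grey upright plate 60 (x) x 20 (y) mm on a heavy dark steel foot 70 (x) x 30 (y) x 30 mm high; yellow grip tab on top 36 (x) x 20 (y), 30 mm tall; 110 mm tall in all, plate's shoulders at 80 mm. This point is its centre, 55 mm above the underside; z up. A round 22 mm hole runs through along y, 50 mm above the underside. Front and back alike. About 450 g, loose on the bench.
- carrier4_mid (a point): specimen carrier (None if absent): grey upright plate 60 (x) x 20 (y) mm on a heavy dark steel foot 70 (x) x 30 (y) x 30 mm high; white grip tab on top 36 (x) x 20 (y), 30 mm tall; 110 mm tall in all, plate's shoulders at 80 mm. This point is its centre, 55 mm above the underside; z up. A round 22 mm hole runs through along y, 50 mm above the underside. Front and back alike. About 450 g, loose on the bench.
- bottle: white plastic bottle, 60 mm wide, 150 mm tall; bystander; origin under its centre
- jar: amber jar, 60 mm wide, 75 mm tall; bystander; origin under its centre
- dish: clear flat dish, 90 mm wide, 18 mm tall; bystander; origin under its centre

How it is judged (in metres and radians):
On the way, in this order (a step that is already met when the one before it is completed fails the run):
1. every carrier stands in a slot of the rack and the lever is swung up out of the way (past 1.5 rad) (x of carrier1_mid in the frame of rack between -0.008 and 0.008 m and y of carrier1_mid in the frame of rack between -0.071 and 0.071 m and z of carrier1_mid in the frame of rack between 0.06 and 0.069 m and angle between each of carrier1_mid, carrier2_mid, carrier3_mid, carrier4_mid's own z axis and vertical below 0.1 rad and angle between the y axis of each of carrier1_mid, carrier2_mid, carrier3_mid, carrier4_mid and the y axis of rack, either way round below 0.2 rad and x of carrier2_mid in the frame of rack between -0.008 and 0.008 m and y of carrier2_mid in the frame of rack between -0.071 and 0.071 m and z of carrier2_mid in the frame of rack between 0.06 and 0.069 m and x of carrier3_mid in the frame of rack between -0.008 and 0.008 m and y of carrier3_mid in the frame of rack between -0.071 and 0.071 m and z of carrier3_mid in the frame of rack between 0.06 and 0.069 m and x of carrier4_mid in the frame of rack between -0.008 and 0.008 m and y of carrier4_mid in the frame of rack between -0.071 and 0.071 m and z of carrier4_mid in the frame of rack between 0.06 and 0.069 m and value of joint lever above 1.5 rad), for 0.2 s.
2. the rod is threaded through both cheeks and all carriers, its collar home against the entry cheek (x of carrier1_mid in the frame of rack between -0.008 and 0.008 m and y of carrier1_mid in the frame of rack between -0.071 and 0.071 m and z of carrier1_mid in the frame of rack between 0.06 and 0.069 m and angle between each of carrier1_mid, carrier2_mid, carrier3_mid, carrier4_mid's own z axis and vertical below 0.1 rad and angle between the y axis of each of carrier1_mid, carrier2_mid, carrier3_mid, carrier4_mid and the y axis of rack, either way round below 0.2 rad and x of carrier2_mid in the frame of rack between -0.008 and 0.008 m and y of carrier2_mid in the frame of rack between -0.071 and 0.071 m and z of carrier2_mid in the frame of rack between 0.06 and 0.069 m and x of carrier3_mid in the frame of rack between -0.008 and 0.008 m and y of carrier3_mid in the frame of rack between -0.071 and 0.071 m and z of carrier3_mid in the frame of rack between 0.06 and 0.069 m and x of carrier4_mid in the frame of rack between -0.008 and 0.008 m and y of carrier4_mid in the frame of rack between -0.071 and 0.071 m and z of carrier4_mid in the frame of rack between 0.06 and 0.069 m and y of rod_collar in the frame of rack between 0.083 and 0.0925 m and x of rod_collar in the frame of rack between -0.008 and 0.008 m and z of rod_collar in the frame of rack between 0.05 and 0.068 m and angle between the x axis of rod_collar and the y axis of rack, either way round below 0.06 rad), for 0.2 s.
At the end, for the whole second after the job is handed in: All carriers upright (0.1 rad) in slots, within 8 mm of the slots' centre line, feet on the floor (5 mm); rod at rest through both cheeks and all carriers, collar face within 5 mm of the entry cheek, along the rack's y within 0.06 rad; lever below 0.12 rad (all of step 2 and value of joint lever below 0.12 rad and linear speed of rod below 0.02 m/s); the robot touches nothing.
It fails at once if the bottle is shoved more than 30 mm or tipped (distance of bottle from where it was at the start of the episode above 0.03 m or angle between bottle's own z axis and vertical above 0.5 rad).
It fails at once if the jar is shoved more than 30 mm or tipped (distance of jar from where it was at the start of the episode above 0.03 m or angle between jar's own z axis and vertical above 0.5 rad).
It fails at once if the dish is shoved more than 30 mm or tipped (distance of dish from where it was at the start of the episode above 0.03 m or angle between dish's own z axis and vertical above 0.5 rad).
Of carrier1, carrier2, carrier3, carrier4 only 3 to 4 are there at a start; the rules pass over those that are not, and their reading is None.
At some moment in a run one of carrier1, carrier2, carrier3, carrier4 may be knocked a few centimetres aside while the robot is not near it.
It also fails if it takes over 208 s, if anything falls off the work surface, if the arm or the gripper's body presses on something with over 40 N, if the wrist force passes 120 N, or if a joint passes its speed limit or range.

## Robot

A 7-joint arm with a two-finger parallel gripper is mounted at the origin on the work surface. World frame = base frame: x ahead of the robot, y to its left, z up, the work surface at z = 0. Lengths are in mm, angles in rad, forces in N, time in s.
With the tool pointing down it reaches from about 350 to 775 mm from the base axis. Payload 3.1 kg.
Tool frame: the origin (TCP) lies at the very end of the fingers, on their centre line; the grasp point (between the pads) lies 19 mm behind it (robot.pinch_z is the distance from the TCP to the grasp point, in mm); y points along the fingers, z is the direction in which the jaws open and shut, and the axes are right-handed (so a half turn about y gives the same grasp; the last joint's range is limited). The gripper opens to 85 mm and grips with 20 to 120 N. Pads are 22 mm wide; open, the fingers measure 114 mm over their backs; the gripper's body (76 mm by 85 mm) begins 54 mm behind the grasp point. The pads swing forward as they close: fully open they stand 13 mm farther back than shut.
Start: joints at [-1.226, 0.311, 0.014, 1.512, -0.004, 1.319, -0.027], TCP at [207.45, 509.394, 231.304] pointing down, gripper open.
Joint ranges: [-2.7, 2.7], [-0.3, 1.91], [-1.27, 1.3], [0.12, 2.57], [-1.44, 4.58], [0.2, 2.03], [-3.05, 3.05]. Speed limits (rad/s): [2.79, 2.79, 3.14, 3.14, 3.14, 3.14, 3.14].

## Interface

Orientations are given as [roll, pitch, yaw] about the fixed x, y, z axes, in that order (R = Rz(yaw) Ry(pitch) Rx(roll)).
In Python, from station import robot, imaging gives the robot as it stands. The module is installed in compiled form; this text tells all that it offers.
- The arm moves only by the shell command python3 -m crank 'ROWS' [FORCE]. ROWS is JSON, a list of rows, each a list of 7 numbers: the turn, a rotation vector about the tool's x, y, z in degrees, then the shift along the tool's x, y, z in units of 30 mm (1.0 is 30 mm), then the finger opening in mm, from 0 to 85.4. A call has 1 to 10 rows; each row is the pose to reach, as a shift and turn from the pose commanded when the call began, along the tool's axes at that moment; what a row does not reach only later rows make up. A row lasts 1/10 s, in which the tool goes at most 50 mm and 8.59 degrees, less where a joint would pass 70% of its speed; a pose out of reach is approached as far as the arm can. A call with a gripper value outside its range is refused whole. The fingers move at their own pace and stop on an object; FORCE is the grip in N (left out, the last holds). Time passes only in rows, so rows that repeat a pose let the fingers close. It gives the time, the measured TCP pose, the force and the opening at its end, in the units of the state.
- robot.sense(): the state, without advancing time (a new reading comes with each control period).
- imaging.read_camera(name): name is "scene" or "top" or "wrist"; returns the picture (400x640x3 uint8, red, green, blue); there is no depth.
- imaging.get_calibration(name): a dict with "intrinsics" (3x3 intrinsics, pixels), "R" (3x3) and "t" (3): a world point X has camera coordinates R X + t; the wrist camera has in their place "T_tool_cam" (4x4, takes a point from camera to tool coordinates, whose origin is the TCP and whose axes are the tool frame's). Camera axes: x right, y down, z forward; pixel columns grow to the right and rows downward; lengths in mm; the calibration is good to about 2 mm. The wrist camera is an equidistant fisheye: a pixel r from the principal point sees the ray r / f radians off the axis. A picture is of the moment at which its call begins: read the wrist's pose just before it. get_calibration takes no time and is no camera call.
- robot.sign_off(): hands the job in, once; it reports no verdict.
The state is a dict: "t": time; "q": joint angles; "joint_velocities": joint speeds; "joint_efforts": joint torques, N m; "tcp_pos": TCP position; "eef_rot": TCP orientation; "contact_force": force on the tool from outside, world axes, zero at the start; "wrist_torque": the same for the moment, N m; "finger_gap": finger opening in mm.
Only numpy, scipy, OpenCV 4.12 (cv2) and the standard library are available. Lean on these libraries where they do the work, as an engineer would, in place of code of your own. Each camera call takes 0.05 s, during which the arm holds its last target.

## Working session

There is one attempt and no reset: what is moved stays moved. The work goes in short steps, Python scripts to look and compute and a shell command to move; the robot and the scene stay as the last step left them, time stands still between calls to the robot, and variables do not carry over. Pictures are saved under pics/ and viewed, and the job is handed in when it is done.

```bash
mkdir -p pics; ls
python3 - <<'E'
from station import robot, imaging
import cv2,numpy as np
s=robot.sense()
for k,v in s.items(): print(k,np.round(v,3))
for n in ["scene","top","wrist"]:
    im=imaging.read_camera(n); cv2.imwrite(f"pics/{n}0.png",im[:,:,::-1])
    c=imaging.get_calibration(n); print(n,{k:np.round(np.array(v),3).tolist() for k,v in c.items()})
print(robot.pinch_z)
E
```

```text
pics
t 0.0
q [-1.226  0.312  0.014  1.513 -0.004  1.319 -0.027]
joint_velocities [-0.     0.002  0.001  0.001  0.     0.    -0.   ]
joint_efforts [ 0.0000e+00 -3.7991e+01  1.4600e-01 -2.3059e+01  1.2000e-02  1.4000e-02
 -0.0000e+00]
tcp_pos [207.189 508.688 230.219]
eef_rot [-1.573 -0.    -0.387]
contact_force [0.542 0.506 0.222]
wrist_torque [-0.026 -0.016  0.063]
finger_gap 85.613
scene {'intrinsics': [[364.839, 0.0, 320.356], [0.0, 364.839, 198.205], [0.0, 0.0, 1.0]], 'R': [[-0.177, 0.984, 0.01], [0.639, 0.123, -0.759], [-0.748, -0.128, -0.651]], 't': [150.137, -305.056, 1606.938]}
top {'intrinsics': [[453.508, 0.0, 316.11], [0.0, 453.508, 197.207], [0.0, 0.0, 1.0]], 'R': [[0.003, -1.0, -0.026], [-0.991, 0.001, -0.131], [0.131, 0.026, -0.991]], 't': [-23.473, 615.457, 1167.999]}
wrist {'intrinsics': [[309.707, 0.0, 318.002], [0.0, 309.707, 198.736], [0.0, 0.0, 1.0]], 'T_tool_cam': [[0.002, 0.956, 0.293, -75.135], [0.0, -0.293, 0.956, -142.427], [1.0, -0.002, -0.001, 0.769], [0.0, 0.0, 0.0, 1.0]]}
18.700000000000003
```

View pics/top0.png

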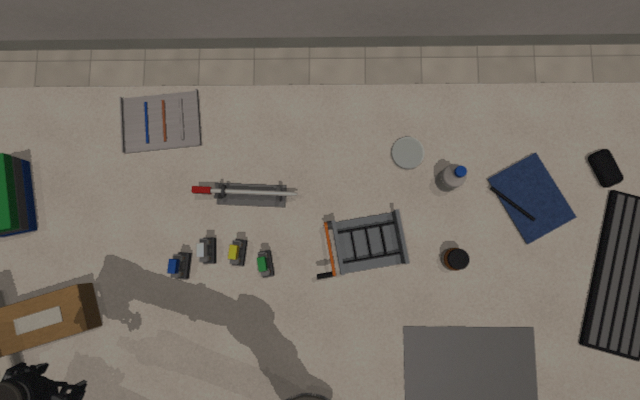

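View pics/scene0.png

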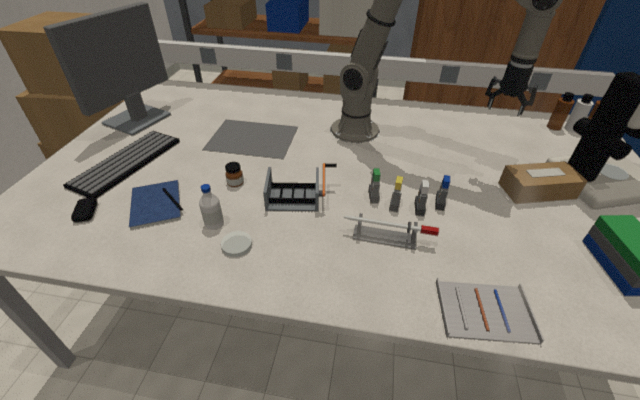

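View pics/wrist0.png

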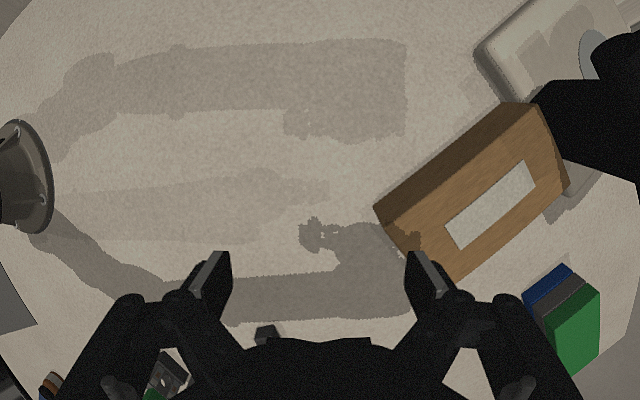

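```bash
cat > h.py <<'E'
from station import robot, imaging
import cv2,numpy as np
from scipy.spatial.transform import Rotation as Ro
def tool():
    s=robot.sense(); return Ro.from_euler('xyz',s['eef_rot']).as_matrix(), np.array(s['tcp_pos'])
class Cam:
    def __init__(s,n):
        c=imaging.get_calibration(n); s.n=n; s.K=np.array(c['intrinsics'])
        if n=='wrist':
            Rt,p=tool(); T=np.array(c['T_tool_cam']); Rc=Rt@T[:3,:3]; o=Rt@T[:3,3]+p
            s.R=Rc.T; s.t=-Rc.T@o
        else: s.R=np.array(c['R']); s.t=np.array(c['t'])
        s.o=-s.R.T@s.t
        s.im=imaging.read_camera(n)
    def ray(s,u,v):
        a=(np.array([u,v])-s.K[:2,2])/np.array([s.K[0,0],s.K[1,1]])
        if s.n=='wrist':
            r=np.linalg.norm(a); d=np.array([*(a*np.sin(r)/max(r,1e-9)),np.cos(r)])
        else: d=np.array([*a,1.])
        d=s.R.T@d; return d/np.linalg.norm(d)
    def onz(s,u,v,z):
        d=s.ray(u,v); return s.o+d*(z-s.o[2])/d[2]
    def proj(s,X):
        c=s.R@np.array(X,float)+s.t
        if s.n=='wrist':
            rr=np.hypot(c[0],c[1]); th=np.arctan2(rr,c[2]); a=c[:2]/max(rr,1e-9)*th
        else: a=c[:2]/c[2]
        return a*s.K[0,0]+s.K[:2,2]
    def save(s,f,box=None,k=1):
        im=s.im
        if box: x0,y0,x1,y1=box; im=im[y0:y1,x0:x1]
        im=cv2.resize(im,None,fx=k,fy=k,interpolation=cv2.INTER_CUBIC); cv2.imwrite(f'pics/{f}.png',im[:,:,::-1])
    def mask(s,name):
        h=cv2.cvtColor(s.im,cv2.COLOR_RGB2HSV); 
        H,S,V=[h[:,:,i].astype(int) for i in range(3)]
        return {'blue':(H>100)&(H<125)&(S>150)&(V>60),'green':(H>50)&(H<85)&(S>130)&(V>40),
         'yellow':(H>22)&(H<35)&(S>130)&(V>80),'red':((H<5)|(H>174))&(S>160)&(V>60),
         'orange':(H>5)&(H<18)&(S>170)&(V>110)}[name].astype(np.uint8)
def comps(m,amin=15):
    n,l,st,ce=cv2.connectedComponentsWithStats(m)
    return [(st[i].tolist(),ce[i]) for i in range(1,n) if st[i][4]>=amin]
E
python3 - <<'E'
from h import *
c=Cam('top'); c.save('top1',(150,150,450,300),2.6)
for n in ['blue','green','yellow','red','orange']:
    for st,ce in comps(c.mask(n)): 
        if 150<ce[0]<450 and 150<ce[1]<300: print(n,st,ce.round(1),c.onz(*ce,100 if n!='red' else 60).round(0))
E
```

```text
blue [168, 259, 9, 14, 103] [171.8 265.4] [436. 336. 100.]
green [257, 257, 10, 14, 107] [261.7 263.5] [441. 111. 100.]
yellow [228, 245, 10, 15, 113] [232.4 251.8] [470. 185. 100.]
red [192, 186, 19, 7, 112] [200.4 189.3] [634. 283.  60.]
orange [325, 223, 10, 53, 112] [329.4 248.3] [479. -58. 100.]
```

View pics/top1.png

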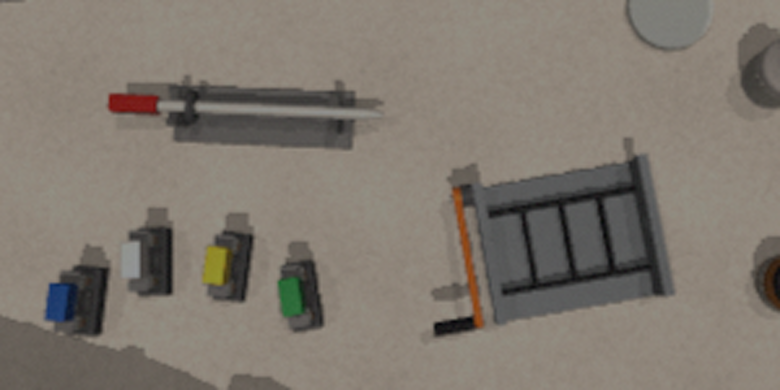

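```bash
cat >> h.py <<'E'
def plan(pos,yaw=None,tilt=None):
    """needed turn(deg rotvec, tool axes) and shift (30mm units, tool axes)"""
    R,p=tool(); Rt=R if yaw is None else Ro.from_euler('xyz',[-np.pi/2,0,yaw]).as_matrix()
    rv=np.degrees(Ro.from_matrix(R.T@Rt).as_rotvec()); sh=R.T@(np.array(pos)-p)/30
    n=max(np.linalg.norm(sh)*30/50,np.linalg.norm(rv)/8.59)
    print('turn',rv.round(2),'shift',sh.round(3),'rows>=%.1f'%n)
E
python3 - <<'E'
from h import *
plan([400,150,330],-1.41)
E
```

```text
turn [7.000e-02 5.863e+01 4.000e-02] shift [10.462 -3.299 -8.664] rows>=8.4
```

```bash
python3 -m crank '[[0,6,0,1,-1,-0.8,85],[0,12,0,2,-1.5,-1.7,85],[0,18,0,3,-2,-2.6,85],[0,24,0,4.2,-2.5,-3.5,85],[0,31,0,5.4,-2.8,-4.4,85],[0,38,0,6.6,-3.3,-5.3,85],[0,44,0,7.8,-3.3,-6.3,85],[0,50,0,8.9,-3.3,-7.3,85],[0,55,0,9.8,-3.3,-8.1,85],[0,58.6,0,10.46,-3.3,-8.66,85]]'
python3 -m crank '[[0,0,0,0,0,0,20],[0,0,0,0,0,0,0],[0,0,0,0,0,0,0]]'
python3 - <<'E'
from h import *
print(tool()[1])
c=Cam('wrist'); c.save('w1'); 
for n in ['blue','green','yellow','red','orange']:
    for st,ce in comps(c.mask(n)): print(n,st,ce.round(1),c.onz(*ce,110 if n!='red' else 70).round(0))
E
```

```text
t: 1.2
tcp_pos: [401.0, 147.2, 330.5]
eef_rot: [-1.57, -0.0, -1.416]
contact_force: [0.2, 0.2, -0.1]
finger_gap: 84.9
t: 1.5
tcp_pos: [399.4, 151.8, 330.1]
eef_rot: [-1.571, 0.001, -1.407]
contact_force: [-0.1, -0.4, 0.4]
finger_gap: 43.4
[399.4202147  151.77334378 330.0974378 ]
blue [359, 15, 33, 22, 442] [375.   25.4] [436. 335. 110.]
blue [552, 38, 41, 20, 129] [571.6  47.3] [738. 409. 110.]
green [333, 194, 29, 19, 160] [345.4 200.5] [438. 120. 110.]
green [338, 201, 23, 12, 57] [347.7 209.8] [444. 108. 110.]
green [352, 201, 7, 9, 20] [355.1 205.2] [452. 116. 110.]
yellow [365, 140, 34, 24, 471] [381.  151.9] [470. 187. 110.]
red [482, 90, 21, 34, 456] [492.2 106.5] [630. 281.  70.]
orange [305, 304, 64, 11, 230] [336.9 309.1] [459. -43. 110.]
```

View pics/w1.png

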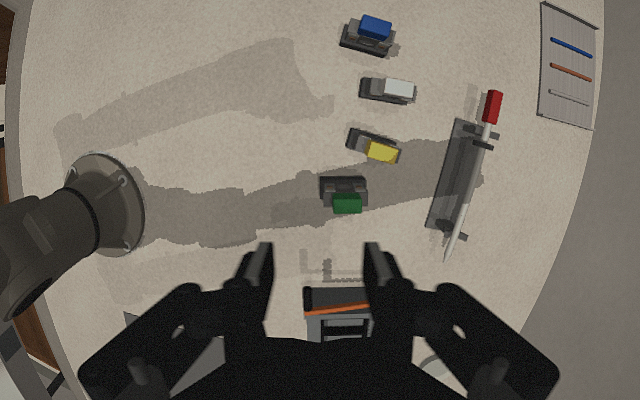

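Run:
```python
from h import *
plan([450,-260,330],-1.41)
```

```text
turn [ 0.03  0.22 -0.02] shift [ 1.382e+01 -1.000e-03 -5.870e-01] rows>=8.3
```

```bash
python3 -m crank '[[0,0,0,1.4,0,0,0],[0,0,0,2.9,0,-0.1,0],[0,0,0,4.4,0,-0.2,0],[0,0,0,5.9,0,-0.25,0],[0,0,0,7.4,0,-0.3,0],[0,0,0,8.9,0,-0.4,0],[0,0,0,10.4,0,-0.5,0],[0,0,0,11.9,0,-0.6,0],[0,0,0,13,0,-0.6,0],[0,0,0,13.8,0,-0.6,0]]'
python3 -m crank '[[0,0,0,0,0,0,0],[0,0,0,0,0,0,0]]'
python3 - <<'E'
from h import *
print(tool()[1])
c=Cam('wrist'); c.save('w2',(160,40,480,280),2.5); cv2.imwrite('pics/w2raw.png',c.im[:,:,::-1])
t=Cam('top'); t.save('t2',(290,180,430,300),5)
E
```

```text
t: 2.55
tcp_pos: [449.2, -262.5, 330.0]
eef_rot: [-1.572, -0.001, -1.409]
contact_force: [0.9, 0.4, 0.5]
finger_gap: 0.3
t: 2.75
tcp_pos: [449.3, -260.0, 329.8]
eef_rot: [-1.572, 0.001, -1.408]
contact_force: [-0.1, 0.8, 1.1]
finger_gap: -0.4
[ 449.31610412 -259.96140144  329.81091194]
```

View pics/w2.png

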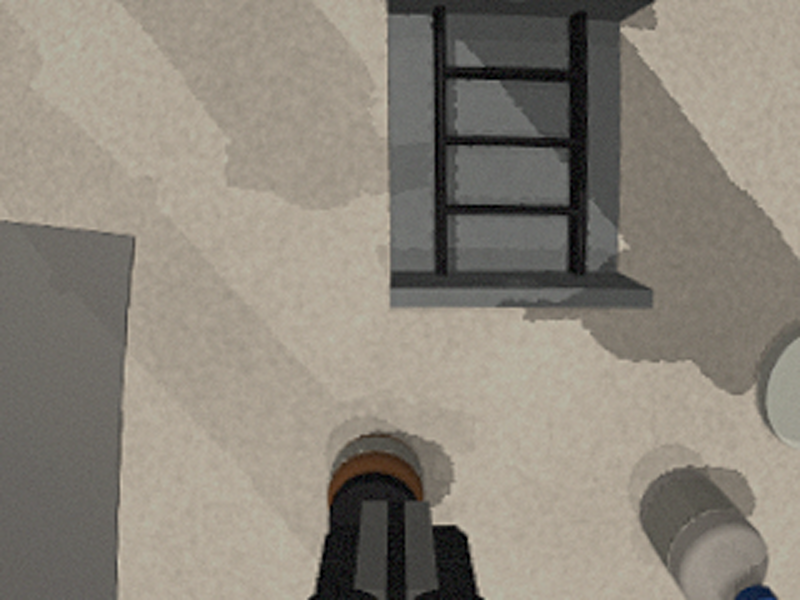

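View pics/t2.png

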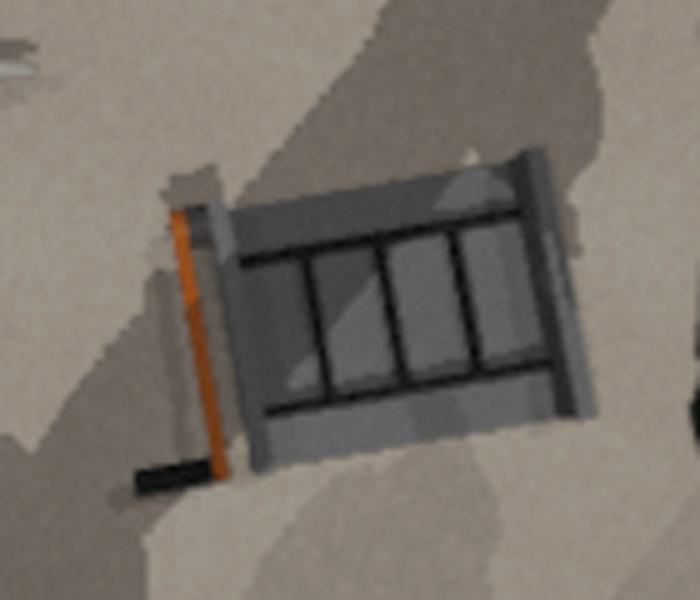

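Run:
```python
import cv2
im=cv2.imread('pics/w2raw.png')[0:170,270:450]
cv2.imwrite('pics/w2b.png',cv2.resize(im,None,fx=4,fy=3.5,interpolation=cv2.INTER_CUBIC) if 0 else cv2.resize(im,None,fx=3.5,fy=3.5,interpolation=cv2.INTER_CUBIC))
```

```text
(no output)
```

View pics/w2b.png

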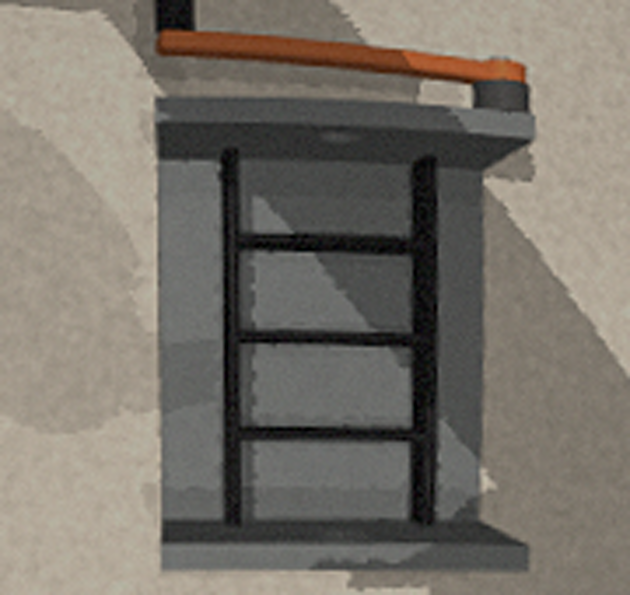

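```bash
cat > fit.py <<'E'
import numpy as np
def fit2(P,Q):  # rack pts P -> world Q
    P=np.array(P,float);Q=np.array(Q,float);pc=P.mean(0);qc=Q.mean(0)
    a=P-pc;b=Q-qc; th=np.arctan2((a[:,0]*b[:,1]-a[:,1]*b[:,0]).sum(),(a*b).sum())
    R=np.array([[np.cos(th),-np.sin(th)],[np.sin(th),np.cos(th)]]); t=qc-R@pc
    return th,t,(Q-(P@R.T+t))
E
python3 - <<'E'
from h import *; from fit import *
c=Cam('wrist')
# sub-pixel: use picks
pk=[((162,570),(-70,-87.5,80)),((528,570),(70,-87.5,80)),((162,542),(-70,-77.5,80)),((528,545),(70,-77.5,80)),
((157,98),(-70,87.5,80)),((535,117),(70,87.5,80)),((157,122),(-70,77.5,80)),((535,138),(70,77.5,80))]
Q=[c.onz(270+p[0]/3.5,p[1]/3.5,r[2])[:2] for p,r in pk]
th,t,res=fit2([r[:2] for p,r in pk],Q); print('wrist',th,t);print(res.round(1))
R=np.array([[np.cos(th),-np.sin(th)],[np.sin(th),np.cos(th)]])
pk=[((240,243),(-37.5,40,34)),((240,337),(-37.5,0,34)),((240,433),(-37.5,-40,34)),((412,246),(37.5,40,34)),((412,338),(37.5,0,34)),((412,433),(37.5,-40,34))]
print('bars in rack frame:')
for p,r in pk: print(((c.onz(270+p[0]/3.5,p[1]/3.5,r[2])[:2]-t)@R).round(1),r)
# top cam check
tc=Cam('top')
for r in [(-70,-87.5,80),(70,-87.5,80),(-70,87.5,80),(70,87.5,80),(-37.5,0,34),(37.5,0,34)]:
    X=R@np.array(r[:2])+t; u=tc.proj([*X,r[2]]); print(r,((u-[290,180])*5).round(0))
# lever from wrist: peg/arm
for st,ce in comps(c.mask('orange')): print(st,ce)
E
```

```text
wrist 0.1731918892347864 [ 500.2179808  -157.43567636]
[[ 0.3  0.2]
 [-0.3  0.5]
 [ 0.4  0.7]
 [-0.8  0.1]
 [ 0.5 -0.8]
 [ 0.  -1.2]
 [ 0.3 -0. ]
 [-0.5  0.4]]
bars in rack frame:
[-37.6  37.7] (-37.5, 40, 34)
[-37.9  -0.6] (-37.5, 0, 34)
[-38.  -39.6] (-37.5, -40, 34)
[32.1 38.6] (37.5, 40, 34)
[32.1  0.5] (37.5, 0, 34)
[ 32.6 -38.6] (37.5, -40, 34)
(-70, -87.5, 80) [590. 409.]
(70, -87.5, 80) [537. 136.]
(-70, 87.5, 80) [248. 468.]
(70, 87.5, 80) [199. 195.]
(-37.5, 0, 34) [399. 375.]
(37.5, 0, 34) [372. 234.]
[316, 10, 104, 15, 440] [368.88181818  16.19090909]
```

```bash
cat >> h.py <<'E'
TH=0.1732; T0=np.array([500.2,-157.4,0.])
RR=Ro.from_euler('z',TH).as_matrix()
def r2w(p): return RR@np.array(p,float)+T0
def w2r(p): return RR.T@(np.array(p,float)-T0)
def peg(th,y=128): return r2w([60-125*np.cos(th),y,70+125*np.sin(th)])
E
python3 - <<'E'
from h import *
t=Cam('top'); s=Cam('scene')
s.save('s3',(240,130,380,240),5)
for th in np.arange(0,2.41,.2): print(round(th,1),((t.proj(peg(th))-[290,180])*5).round(0),((s.proj(peg(th))-[240,130])*5).round(0))
E
```

```text
0.0 [167. 471.] [454. 198.]
0.2 [165. 468.] [455. 170.]
0.4 [162. 455.] [456. 147.]
0.6 [157. 431.] [457. 130.]
0.8 [151. 398.] [459. 119.]
1.0 [143. 357.] [460. 116.]
1.2 [134. 308.] [461. 121.]
1.4 [125. 256.] [463. 134.]
1.6 [116. 203.] [464. 155.]
1.8 [107. 151.] [464. 184.]
2.0 [ 99. 103.] [465. 219.]
2.2 [93. 62.] [465. 260.]
2.4 [88. 29.] [465. 303.]
```

View pics/s3.png

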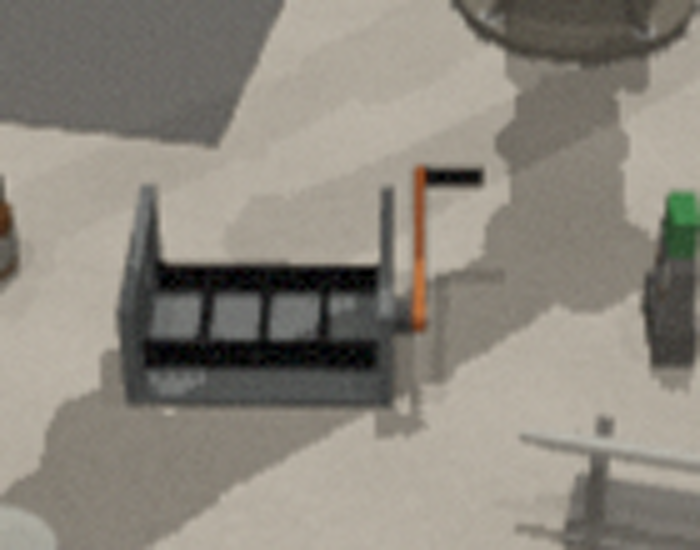

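Run:
```python
from h import *
p=peg(0.15,132); print(p); plan([p[0],p[1],150],TH-np.pi/2)
```

```text
[414.80685683 -38.33484451  88.67976656]
turn [-0.04 -0.53 -0.04] shift [-7.465  6.02   0.067] rows>=5.8
```

```bash
python3 -m crank '[[0,0,0,-1.2,0,0,45],[0,0,0,-2.4,0.5,0,45],[0,0,0,-3.6,1.5,0,45],[0,-0.2,0,-4.8,2.5,0.05,45],[0,-0.4,0,-6,3.5,0.05,45],[0,-0.5,0,-7,4.5,0.07,45],[0,-0.5,0,-7.46,5.4,0.07,45],[0,-0.5,0,-7.46,6.02,0.07,45],[0,-0.5,0,-7.46,6.02,0.07,45],[0,-0.5,0,-7.46,6.02,0.07,45]]'
python3 - <<'E'
from h import *
c=Cam('wrist'); c.save('w3')
for st,ce in comps(c.mask('orange')): print(st,ce)
for th in (0,.15,.3): print(th,c.proj(peg(th,108)).round(0),c.proj(peg(th,148)).round(0))
p=peg(0.15,132);plan([p[0],p[1],p[2]-19],TH-np.pi/2)
E
```

```text
t: 4.05
tcp_pos: [415.2, -39.9, 150.3]
eef_rot: [-1.57, -0.0, -1.401]
contact_force: [-0.2, -0.9, -0.2]
finger_gap: 45.2
[381, 237, 92, 17, 628] [429.10350318 244.5477707 ]
[309, 248, 54, 14, 473] [336.11839323 254.95983087]
0 [316. 235.] [316. 185.]
0.15 [318. 245.] [318. 192.]
0.3 [324. 257.] [325. 200.]
turn [-0.13 -0.21  0.02] shift [-0.068  2.705 -0.031] rows>=1.6
```

View pics/w3.png

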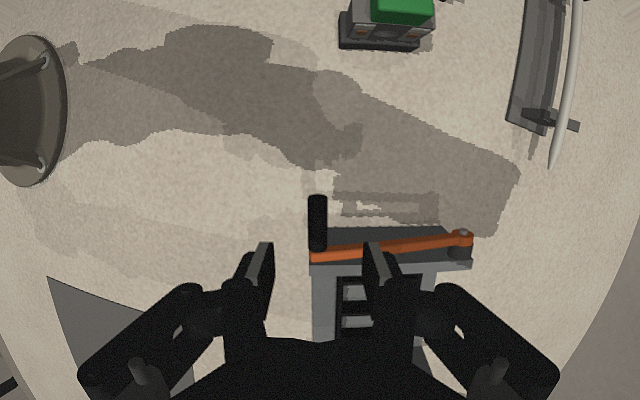

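```bash
python3 -m crank '[[0,0,0,0,0.9,0,45],[0,0,0,-0.05,1.8,-0.03,45],[0,0,0,-0.05,2.6,-0.03,45],[0,0,0,-0.05,2.6,-0.03,45],[0,0,0,-0.05,2.6,-0.03,0],[0,0,0,-0.05,2.6,-0.03,0],[0,0,0,-0.05,2.6,-0.03,0],[0,0,0,-0.05,2.6,-0.03,0]]' 25
python3 - <<'E'
from h import *
R,p=tool(); print(w2r(p))
import math
pp=w2r(p)+[0,0,19]; print(pp, math.atan2(pp[2]-70,60-pp[0]))
# arc relative shifts (tool y=-z, tool z=+rack x)
th0=math.atan2(pp[2]-70,60-pp[0])
x0,z0=60-125*math.cos(th0),70+125*math.sin(th0)
for th in np.arange(th0,2.36,.18): print(round(th,2),'y %.2f z %.2f'%(-(70+125*math.sin(th)-z0)/30,(60-125*math.cos(th)-x0)/30))
E
```

```text
t: 4.9
tcp_pos: [414.2, -39.0, 72.6]
eef_rot: [-1.569, -0.0, -1.401]
contact_force: [-2.4, -1.7, 1.2]
finger_gap: 13.0
[-64.28871404 131.42957559  72.60129768]
[-64.28871404 131.42957559  91.60129768] 0.17208045646429762
0.17 y -0.00 z 0.00
0.35 y -0.72 z 0.19
0.53 y -1.40 z 0.51
0.71 y -2.01 z 0.95
0.89 y -2.53 z 1.49
1.07 y -2.95 z 2.11
1.25 y -3.24 z 2.80
1.43 y -3.41 z 3.53
1.61 y -3.45 z 4.28
1.79 y -3.35 z 5.02
1.97 y -3.12 z 5.73
2.15 y -2.77 z 6.39
2.33 y -2.30 z 6.98
```

```bash
python3 -m crank '[[0,0,0,0,-0.36,0.08,0],[0,0,0,0,-0.72,0.19,0],[0,0,0,0,-1.06,0.34,0],[0,0,0,0,-1.4,0.51,0],[0,0,0,0,-1.72,0.72,0],[0,0,0,0,-2.01,0.95,0],[0,0,0,0,-2.28,1.21,0],[0,0,0,0,-2.53,1.49,0],[0,0,0,0,-2.95,2.11,0],[0,0,0,0,-2.95,2.11,0]]'
python3 -m crank '[[0,0,0,0,-0.29,0.69,0],[0,0,0,0,-0.46,1.42,0],[0,0,0,0,-0.5,2.17,0],[0,0,0,0,-0.4,2.91,0],[0,0,0,0,-0.17,3.62,0],[0,0,0,0,0.18,4.28,0],[0,0,0,0,0.6,4.8,0],[0,0,0,0,0.6,4.8,0]]'
python3 - <<'E'
from h import *
c=Cam('wrist'); c.save('w4')
R,p=tool(); pp=w2r(p)+[0,0,19]; print(pp, np.arctan2(pp[2]-70,60-pp[0]),np.hypot(pp[2]-70,60-pp[0]))
E
```

```text
t: 5.9
tcp_pos: [476.5, -28.1, 163.6]
eef_rot: [-1.573, 0.001, -1.4]
contact_force: [-9.1, -2.1, 16.5]
finger_gap: 13.2
t: 6.7
tcp_pos: [621.3, -2.3, 141.8]
eef_rot: [-1.567, -0.001, -1.399]
contact_force: [1.4, -1.1, -0.3]
finger_gap: 12.9
[145.18764615 131.86573033 161.48419879] 2.3205697492103456 125.00517463556172
```

View pics/w4.png

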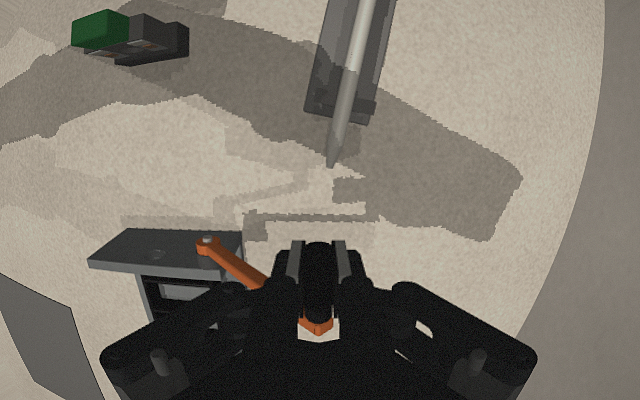

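```bash
python3 -m crank '[[0,0,0,0,0,0,40],[0,0,0,0,0,0,40],[0,0,0,0,-1,0,40],[0,0,0,0,-2.4,0,70],[0,0,0,0,-4,0,80]]'
python3 - <<'E'
from h import *
plan([440,90,330],-1.41)
E
```

```text
t: 7.25
tcp_pos: [616.4, -2.3, 262.8]
eef_rot: [-1.574, 0.002, -1.4]
contact_force: [0.9, 0.9, 0.6]
finger_gap: 67.7
turn [ 0.18  0.55 -0.13] shift [-4.036 -2.215 -5.279] rows>=4.2
```

```bash
python3 -m crank '[[0,0,0,-0.8,-0.5,-1,85],[0,0,0,-1.6,-1,-2.1,85],[0,0,0,-2.5,-1.6,-3.2,85],[0,0,0,-3.4,-2.2,-4.4,85],[0,0,0,-4,-2.2,-5.2,85],[0,0,0,-4,-2.2,-5.2,85],[0,0,0,-4,-2.2,-5.2,85]]'
python3 - <<'E'
from h import *
c=Cam('wrist'); c.save('w5',(240,0,540,240),2.6)
print(tool()[1])
E
```

```text
t: 7.95
tcp_pos: [443.5, 88.8, 328.8]
eef_rot: [-1.57, 0.002, -1.399]
contact_force: [0.7, -0.1, 0.1]
finger_gap: 85.0
[444.10172832  88.00749088 328.49643424]
```

View pics/w5.png

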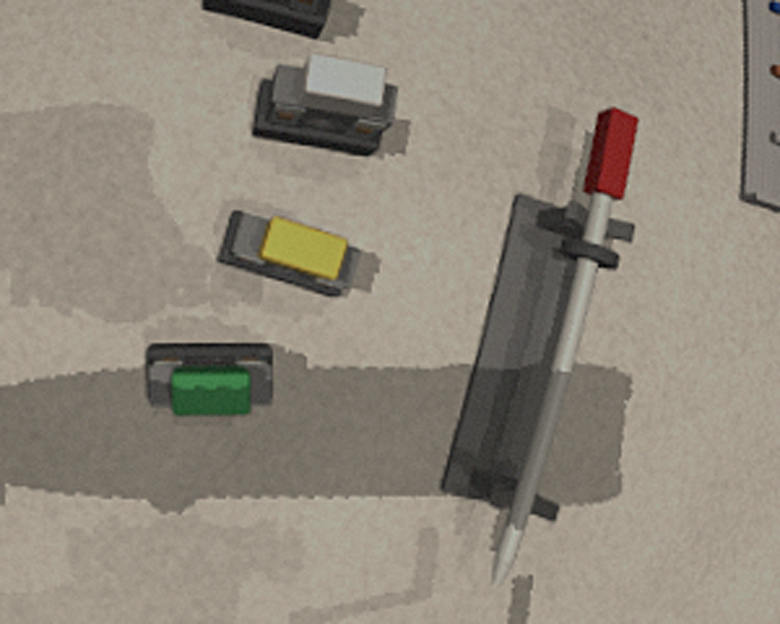

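```bash
cat >> h.py <<'E'
def tab(c,m,z=110,L=36,W=20):
    cs,_=cv2.findContours(m,cv2.RETR_EXTERNAL,cv2.CHAIN_APPROX_NONE)
    k=max(cs,key=cv2.contourArea)[:,0,:]
    P=np.array([c.onz(u,v,z)[:2] for u,v in k],np.float32)
    (cx,cy),(w,h),a=cv2.minAreaRect(P); a=np.radians(a)
    ex=np.array([np.cos(a),np.sin(a)]); ey=np.array([-ex[1],ex[0]])
    if w<h: ex,ey,w,h=ey,-ex,h,w
    C=np.array([cx,cy]); cc=C.copy(); n=c.o[:2]
    for e,d,D in ((ex,w,L),(ey,h,W)):
        s=np.sign((C-n)@e); cc=cc+e*s*(d-D)/2
    yaw=np.arctan2(ex[1],ex[0]); yaw=(yaw+np.pi/2)%np.pi-np.pi/2
    return cc,yaw,(w,h),k.mean(0)
def white(c):
    h=cv2.cvtColor(c.im,cv2.COLOR_RGB2HSV).astype(int)
    return h
E
python3 - <<'E'
from h import *
c=Cam('wrist')
print(white(c)[28:34:3,368:390:5].tolist())
for n in ['green','yellow']:
    m=c.mask(n); m=cv2.morphologyEx(m,cv2.MORPH_CLOSE,np.ones((5,5),np.uint8)); cc,y,d,k=tab(c,m); print(n,cc.round(1),round(y,3),np.round(d,1),k)
m=c.mask('green'); print(comps(m))
hh=white(c)[135:165,300:345]; print(hh[::4,20].tolist())
E
```

```text
[[[43, 11, 170], [43, 11, 168], [41, 12, 170], [43, 11, 169], [18, 39, 157]], [[45, 3, 171], [45, 6, 171], [35, 9, 167], [38, 12, 166], [20, 22, 70]]]
green [441.6 114.4] 0.17 [34.1 20.2] [320.22352941 148.95294118]
yellow [471.7 185.1] -0.103 [36.1 20. ] [355.46590909  93.98863636]
[([314, 140, 10, 4, 22], array([318.54545455, 141.59090909])), ([325, 140, 10, 7, 22], array([329.40909091, 142.        ])), ([306, 146, 23, 12, 76], array([317.81578947, 153.36842105])), ([329, 151, 7, 7, 22], array([332.13636364, 154.09090909]))]
[[10, 13, 61], [57, 42, 54], [64, 120, 117], [64, 121, 131], [64, 132, 83], [66, 127, 86], [17, 40, 114], [21, 33, 123]]
```

```bash
sed -i 's/(S>130)&(V>40)/(S>90)\&(V>40)/' h.py
python3 - <<'E'
from h import *
c=Cam('wrist')
m=c.mask('green'); m=cv2.morphologyEx(m,cv2.MORPH_CLOSE,np.ones((5,5),np.uint8)); cc,y,d,k=tab(c,m); print(cc.round(1),round(y,3),np.round(d,1),k)
plan([*cc,150],y-np.pi/2);plan([*cc,83],y-np.pi/2)
E
```

```text
[440.8 113.7] 0.167 [34.1 21.4] [319.86046512 148.20930233]
turn [0.   0.02 0.04] shift [-0.888  5.935  0.02 ] rows>=3.6
turn [0.   0.02 0.04] shift [-0.89   8.168  0.02 ] rows>=4.9
```

```bash
python3 -m crank '[[0,0,0,-0.4,1.3,0.02,85],[0,0,0,-0.8,2.6,0.02,80],[0,0,0,-0.89,4,0.02,75],[0,0,0,-0.89,5.4,0.02,70],[0,0,0,-0.89,6.6,0.02,60],[0,0,0,-0.89,7.6,0.02,60],[0,0,0,-0.89,8.15,0.02,60],[0,0,0,-0.89,8.15,0.02,60]]' 80
python3 - <<'E'
from h import *
c=Cam('wrist'); c.save('w6')
R,p=tool(); print(p)
E
```

```text
t: 8.9
tcp_pos: [438.4, 112.8, 80.9]
eef_rot: [-1.577, -0.003, -1.403]
contact_force: [-0.5, -0.5, 0.2]
finger_gap: 60.0
[439.86825208 113.35487617  82.51476801]
```

View pics/w6.png

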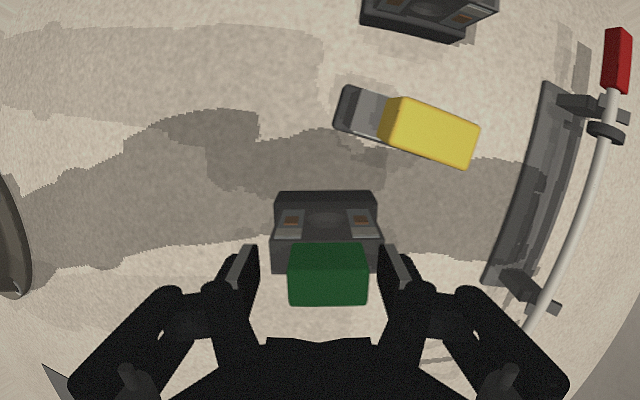

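```bash
python3 -m crank '[[0,0,0,0,0,0,20],[0,0,0,0,0,0,0],[0,0,0,0,0,0,0],[0,0,0,0,0,0,0],[0,0,0,0,-0.4,0,0],[0,0,0,0,-1.2,0,0],[0,0,0,0,-2.2,0,0],[0,0,0,0,-3.4,0,0],[0,0,0,0,-3.8,0,0],[0,0,0,0,-3.8,0,0]]' 80
python3 - <<'E'
from h import *
c=Cam('wrist'); c.save('w7',(240,140,440,340),3)
R,p=tool(); print(p,w2r(p)); plan([*r2w([0,-60,p[2]])],TH-np.pi/2)
E
```

```text
t: 9.95
tcp_pos: [440.8, 115.3, 198.9]
eef_rot: [-1.568, 0.001, -1.4]
contact_force: [-0.2, 0.3, -3.9]
finger_gap: 34.5
[439.44036841 115.01334589 197.20151156] [-12.90411756 278.80862182 197.20151156]
turn [ 0.05 -0.16 -0.03] shift [ 1.1292e+01 -7.0000e-03  4.6100e-01] rows>=6.8
```

View pics/w7.png

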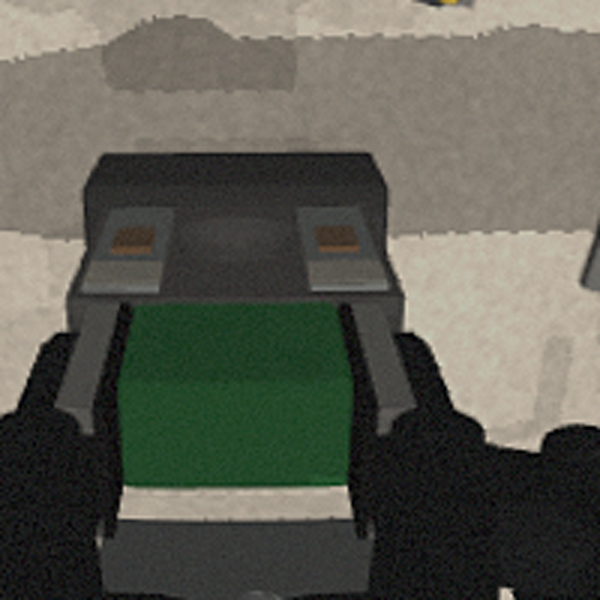

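```bash
cat >> h.py <<'E'
def toolpt(u,v,ty):
    "wrist pixel -> tool-frame point at tool y=ty"
    c=imaging.get_calibration('wrist'); T=np.array(c['T_tool_cam']);K=np.array(c['intrinsics'])
    a=(np.array([u,v])-K[:2,2])/K[0,0]; r=np.linalg.norm(a); d=T[:3,:3]@np.array([*(a*np.sin(r)/r),np.cos(r)])
    return T[:3,3]+d*(ty-T[1,3])/d[1]
E
python3 - <<'E'
from h import *
for v in (380,485):
  for u in (122,350): print(toolpt(240+u/3,140+v/3,-27.5).round(1))
E
```

```text
[-10.1 -27.5 -16.1]
[-10.  -27.5  16.3]
[  8.5 -27.5 -17.2]
[  8.6 -27.5  17.3]
```

```bash
python3 -m crank '[[0,0,0,1,0,0,0],[0,0,0,2.4,0,0,0],[0,0,0,3.9,0,0.1,0],[0,0,0,5.4,0,0.2,0],[0,0,0,6.9,0,0.3,0],[0,0,0,8.4,0,0.4,0],[0,0,0,9.7,0,0.46,0],[0,0,0,10.7,0,0.46,0],[0,0,0,11.3,0,0.46,0],[0,0,0,11.3,0,0.46,0]]'
python3 -m crank '[[0,0,0,0,0,0,0],[0,0,0,0,0,0,0]]'
python3 - <<'E'
from h import *
R,p=tool(); print(w2r(p)); plan([*r2w([0,-60.6,92.5])],TH-np.pi/2)
c=Cam('wrist'); c.save('w8')
E
```

```text
t: 11.0
tcp_pos: [508.5, -220.7, 194.9]
eef_rot: [-1.577, -0.001, -1.407]
contact_force: [-1.1, 0.0, -3.4]
finger_gap: 34.7
t: 11.2
tcp_pos: [510.6, -214.6, 196.0]
eef_rot: [-1.573, 0.003, -1.399]
contact_force: [-0.3, 0.0, -4.8]
finger_gap: 34.6
[  0.3538004  -58.12346923 195.96865022]
turn [ 0.14 -0.07 -0.18] shift [ 9.400e-02  3.449e+00 -3.000e-03] rows>=2.1
```

View pics/w8.png

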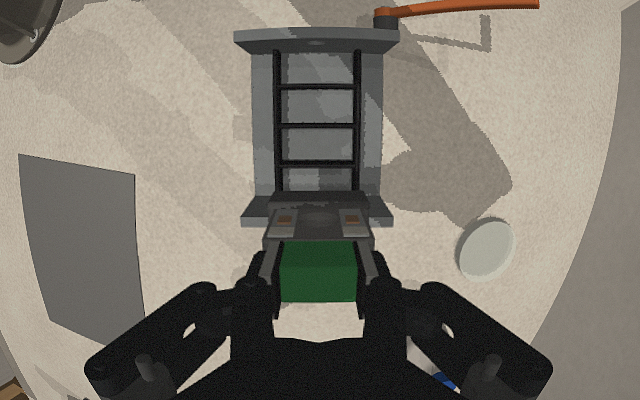

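```bash
python3 -m crank '[[0,0,0,0.03,0.5,0,0],[0,0,0,0.06,1.2,0,0],[0,0,0,0.09,1.9,0,0],[0,0,0,0.09,2.2,0,0],[0,0,0,0.09,2.2,0,0],[0,0,0,0.09,2.2,0,0],[0,0,0,0.09,2.2,0,0]]'
python3 - <<'E'
from h import *
R,p=tool(); print(w2r(p)); plan([*r2w([0,-60.6,92.5])],TH-np.pi/2)
E
```

```text
t: 11.95
tcp_pos: [511.6, -218.2, 132.1]
eef_rot: [-1.571, 0.002, -1.4]
contact_force: [-1.5, 2.4, -5.9]
finger_gap: 34.2
[  0.69390439 -61.8955799  132.14865979]
turn [-0.01 -0.14 -0.13] shift [-0.04   1.322 -0.023] rows>=0.8
```

```bash
python3 -m crank '[[0,0,0,-0.04,0,-0.02,0],[0,0,0,-0.04,0.3,-0.02,0],[0,0,0,-0.04,0.7,-0.02,0],[0,0,0,-0.04,1.1,-0.02,0],[0,0,0,-0.04,1.3,-0.02,0],[0,0,0,-0.04,1.36,-0.02,0],[0,0,0,-0.04,1.36,-0.02,0]]'
python3 - <<'E'
from h import *
R,p=tool(); print(w2r(p))
c=Cam('wrist'); c.save('w9',(220,0,420,320),2)
E
```

```text
t: 12.65
tcp_pos: [511.1, -218.4, 95.1]
eef_rot: [-1.569, 0.002, -1.401]
contact_force: [-7.8, 8.7, 25.4]
finger_gap: 34.7
[  0.26069603 -61.98688339  95.11810396]
```

View pics/w9.png

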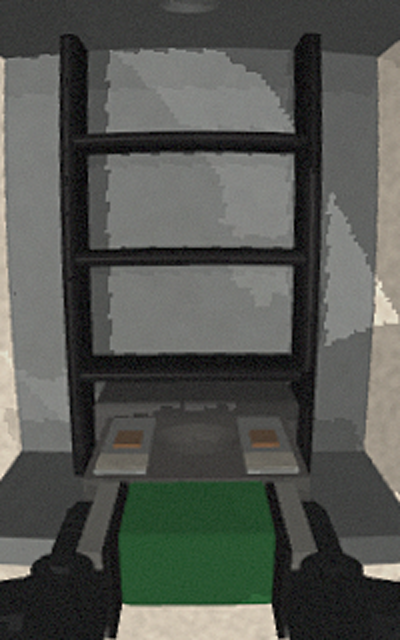

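```bash
python3 -m crank '[[0,0,0,0,0,0,45],[0,0,0,0,0,0,60],[0,0,0,0,0,0,60],[0,0,0,0,-1,0,65],[0,0,0,-0.5,-2.2,0,70],[0,0,0,-2,-3.7,0,85],[0,0,0,-3,-5.2,0,85],[0,0,0,-3,-6,0,85],[0,0,0,-3,-6,0,85]]'
python3 - <<'E'
from h import *
c=Cam('wrist'); c.save('w10',(220,0,420,320),2)
m=c.mask('green'); m=cv2.morphologyEx(m,cv2.MORPH_CLOSE,np.ones((5,5),np.uint8))
cc,y,d,k=tab(c,m,120); print(cc,y-TH,d,w2r([*cc,0]))
print(tool()[1])
E
```

```text
t: 13.6
tcp_pos: [499.3, -129.3, 276.0]
eef_rot: [-1.56, -0.004, -1.397]
contact_force: [0.5, -1.1, 0.4]
finger_gap: 85.3
[ 510.96073656 -217.75384172] -0.0042367766148452 (34.27934646606445, 31.02981185913086) [  0.1986377  -61.30530323   0.        ]
[ 497.62662003 -130.10685023  273.33519545]
```

View pics/w10.png

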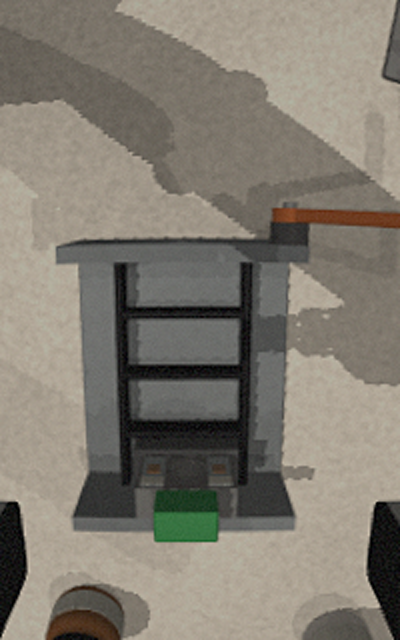

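Run:
```python
from h import *
plan([460,120,310],-1.47)
```

```text
turn [-0.37  4.08  0.14] shift [-8.425 -1.244  0.199] rows>=5.1
```

```bash
python3 -m crank '[[0,0,0,-1,-0.5,0,85],[0,1,0,-2.4,-1,0,85],[0,2,0,-3.9,-1.2,0,85],[0,3,0,-5.4,-1.2,0,85],[0,4,0,-6.9,-1.2,0.1,85],[0,4,0,-8,-1.2,0.2,85],[0,4,0,-8.4,-1.2,0.2,85],[0,4,0,-8.4,-1.2,0.2,85],[0,4,0,-8.4,-1.2,0.2,85]]'
python3 - <<'E'
from h import *
c=Cam('wrist'); c.save('w11',(220,0,540,240),2.5)
m=c.mask('yellow'); m=cv2.morphologyEx(m,cv2.MORPH_CLOSE,np.ones((3,3),np.uint8))
cc,y,d,k=tab(c,m,110); print(cc,y,d,k); plan([*cc,83],y-np.pi/2)
c.save('s11') if 0 else None
s=Cam('scene'); s.save('s11',(220,130,480,260),3)
E
```

```text
t: 14.55
tcp_pos: [459.1, 116.9, 306.2]
eef_rot: [-1.572, -0.002, -1.474]
contact_force: [0.5, -0.7, -1.4]
finger_gap: 85.1
[471.88832321 185.87465852] -0.09913430736543649 (35.514564514160156, 19.75400161743164) [336.26373626 114.01098901]
turn [1.000e-02 1.115e+01 1.100e-01] shift [-2.276  7.445  0.641] rows>=4.7
```

View pics/w11.png

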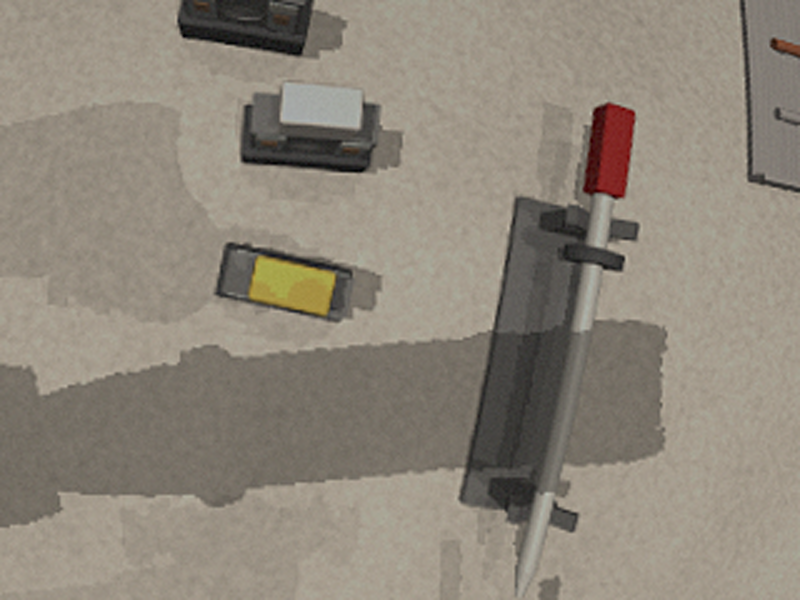

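View pics/s11.png

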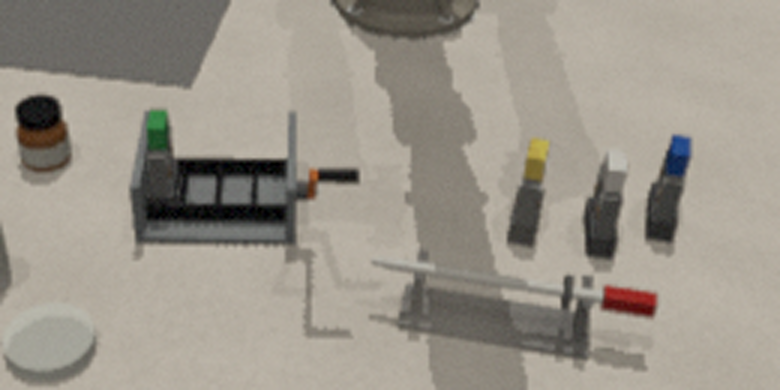

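```bash
python3 -m crank '[[0,3,0,-0.6,1.2,0.2,85],[0,7,0,-1.2,2.6,0.4,80],[0,11,0,-1.9,3.9,0.6,70],[0,11.15,0,-2.28,5.2,0.64,65],[0,11.15,0,-2.28,6.4,0.64,60],[0,11.15,0,-2.28,7.2,0.64,60],[0,11.15,0,-2.28,7.45,0.64,60],[0,11.15,0,-2.28,7.45,0.64,60]]' 80
python3 - <<'E'
from h import *
c=Cam('wrist'); c.save('w12',(200,100,440,340),2)
R,p=tool(); print(p); plan([471.9,185.9,83],-.099-np.pi/2)
E
```

```text
t: 15.45
tcp_pos: [471.1, 187.8, 82.9]
eef_rot: [-1.572, -0.002, -1.668]
contact_force: [0.7, 0.4, 0.1]
finger_gap: 59.8
[472.13342277 188.46201188  84.15453944]
turn [-0.08  0.14 -0.  ] shift [0.086 0.038 0.   ] rows>=0.1
```

View pics/w12.png

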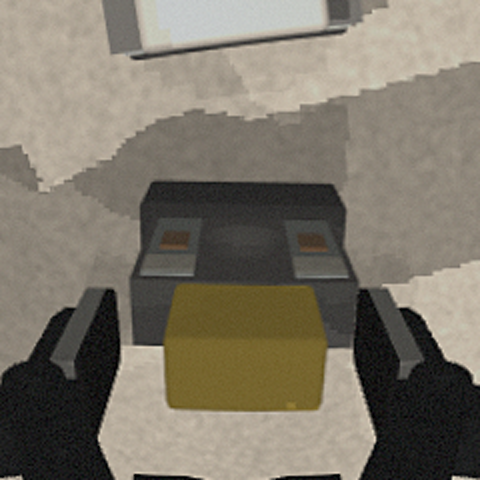

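Centred; apply the 2.5 mm correction, close, lift, and turn to the rack's yaw.

```bash
python3 -m crank '[[0,0,0,0.09,0.03,0,60],[0,0,0,0.09,0.03,0,20],[0,0,0,0.09,0.03,0,0],[0,0,0,0.09,0.03,0,0],[0,0,0,0.09,0.03,0,0],[0,0,0,0.09,-0.4,0,0],[0,0,0,0.09,-1.2,0,0],[0,0,0,0.09,-2.2,0,0],[0,0,0,0.09,-3.4,0,0],[0,0,0,0.09,-3.8,0,0]]' 80
python3 -m crank '[[0,0,0,0,0,0,0],[0,0,0,0,0,0,0]]'
python3 - <<'E'
from h import *
c=Cam('wrist'); c.save('w13',(240,140,440,340),3)
R,p=tool(); print(p,w2r(p)); plan([*r2w([0,-20.6,p[2]])],TH-np.pi/2)
E
```

```text
t: 16.5
tcp_pos: [472.4, 187.4, 200.6]
eef_rot: [-1.566, 0.003, -1.665]
contact_force: [2.3, -0.4, -4.3]
finger_gap: 34.8
t: 16.7
tcp_pos: [469.3, 186.7, 195.8]
eef_rot: [-1.574, -0.001, -1.665]
contact_force: [-0.3, 0.2, -5.9]
finger_gap: 34.7
[468.92836482 186.50852135 195.18758348] [ 28.46383541 344.1522865  195.18758348]
turn [  0.26 -15.32   0.1 ] shift [11.977  0.018  2.297] rows>=7.3
```

View pics/w13.png

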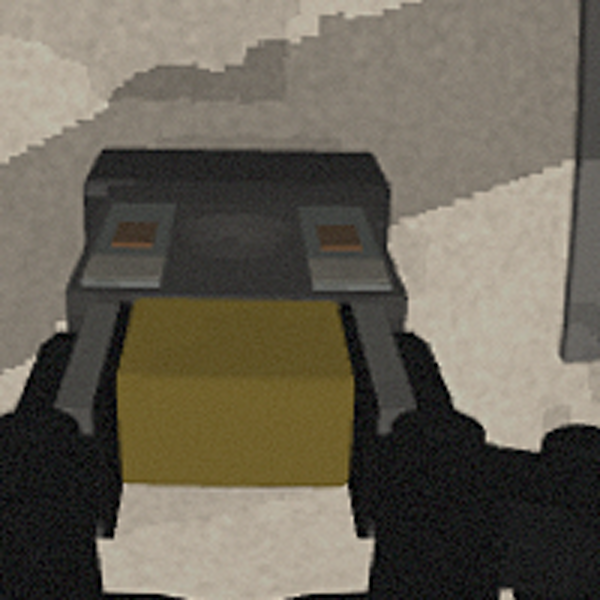

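```bash
python3 -m crank '[[0,-1,0,1,0,0.2,0],[0,-3,0,2.4,0,0.4,0],[0,-6,0,3.9,0,0.7,0],[0,-9,0,5.4,0,1,0],[0,-12,0,6.9,0,1.3,0],[0,-15,0,8.4,0,1.6,0],[0,-15.3,0,9.9,0,1.9,0],[0,-15.3,0,11.2,0,2.2,0],[0,-15.3,0,11.98,0,2.3,0],[0,-15.3,0,11.98,0,2.3,0]]'
python3 -m crank '[[0,0,0,0,0,0,0],[0,0,0,0,0.5,0,0],[0,0,0,0,1.2,0,0],[0,0,0,0,1.9,0,0],[0,0,0,0,2.1,0,0],[0,0,0,0,2.1,0,0],[0,0,0,0,2.1,0,0],[0,0,0,0,2.1,0,0]]'
python3 - <<'E'
from h import *
R,p=tool(); print(w2r(p)); plan([*r2w([0,-21,94])],TH-np.pi/2)
c=Cam('wrist'); c.save('w14',(220,0,420,320),2)
E
```

```text
t: 17.75
tcp_pos: [502.9, -183.5, 195.6]
eef_rot: [-1.576, -0.004, -1.407]
contact_force: [-1.4, -0.5, -4.9]
finger_gap: 34.6
t: 18.55
tcp_pos: [506.6, -177.6, 135.6]
eef_rot: [-1.569, -0.001, -1.398]
contact_force: [0.4, -0.3, -4.0]
finger_gap: 34.5
[  2.83534377 -20.98235995 135.57195798]
turn [-0.13 -0.    0.05] shift [-1.000e-03  1.386e+00 -9.800e-02] rows>=0.8
```

View pics/w14.png

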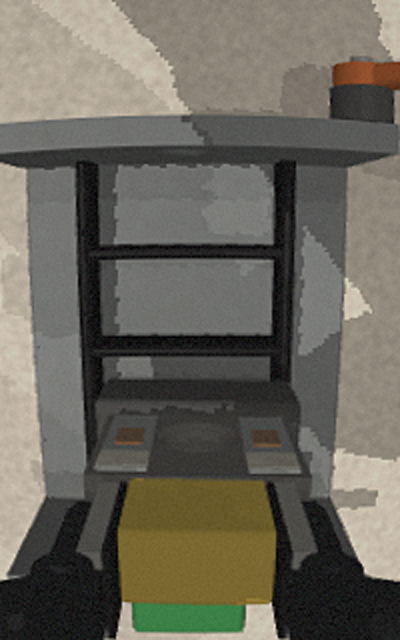

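```bash
python3 -m crank '[[0,0,0,0,0,-0.1,0],[0,0,0,0,0.3,-0.1,0],[0,0,0,0,0.7,-0.1,0],[0,0,0,0,1.1,-0.1,0],[0,0,0,0,1.3,-0.1,0],[0,0,0,0,1.37,-0.1,0],[0,0,0,0,1.37,-0.1,0]]'
python3 - <<'E'
from h import *
R,p=tool(); print(w2r(p))
E
```

```text
t: 19.3
tcp_pos: [501.4, -177.5, 94.0]
eef_rot: [-1.573, 0.003, -1.398]
contact_force: [-4.8, 3.8, 7.2]
finger_gap: 34.6
[ -2.29445527 -20.01856775  93.99501057]
```

```bash
python3 -m crank '[[0,0,0,0,0.05,0.05,0],[0,0,0,0,0.05,0.05,0]]'
python3 -m crank '[[0,0,0,0,0,0,45],[0,0,0,0,0,0,60],[0,0,0,0,0,0,60],[0,0,0,0,-1,0,65],[0,0,0,-0.5,-2.2,0,70],[0,0,0,-2,-3.7,0,85],[0,0,0,-3.5,-5.2,0,85],[0,0,0,-4.5,-6,0,85],[0,0,0,-4.5,-6,0,85]]'
python3 - <<'E'
from h import *
c=Cam('wrist'); c.save('w15',(220,0,420,320),2)
for n in ('green','yellow'):
    m=c.mask(n); m=cv2.morphologyEx(m,cv2.MORPH_CLOSE,np.ones((5,5),np.uint8))
    cc,y,d,k=tab(c,m,120); print(n,y-TH,d,w2r([*cc,0]))
plan([450,180,310],-1.5)
E
```

```text
t: 19.5
tcp_pos: [501.7, -177.8, 94.0]
eef_rot: [-1.575, 0.004, -1.399]
contact_force: [-10.4, 3.4, 18.0]
finger_gap: 34.9
t: 20.4
tcp_pos: [483.0, -40.0, 275.2]
eef_rot: [-1.564, 0.002, -1.391]
contact_force: [0.4, -0.4, 0.6]
finger_gap: 84.7
green -1.5662334199568746 (38.71992111206055, 33.637168884277344) [ -7.45843655 -52.3635479    0.        ]
yellow -1.5736327134400372 (35.5546989440918, 35.14246368408203) [ -9.69943294 -12.00419196   0.        ]
turn [-0.42  6.31 -0.17] shift [-7.395 -1.133  0.237] rows>=4.5
```

View pics/w15.png

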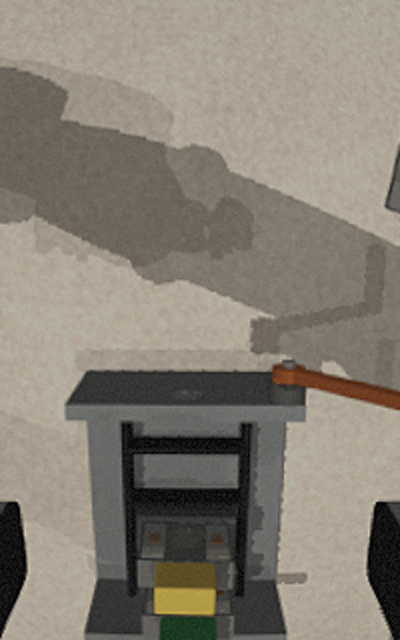

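```bash
python3 -m crank '[[0,0,0,-1,-0.5,0,85],[0,1,0,-2.4,-1,0,85],[0,2,0,-3.9,-1.1,0,85],[0,4,0,-5.4,-1.1,0,85],[0,6,0,-6.7,-1.1,0.1,85],[0,6.3,0,-7.4,-1.1,0.2,85],[0,6.3,0,-7.4,-1.1,0.2,85],[0,6.3,0,-7.4,-1.1,0.2,85],[0,6.3,0,-7.4,-1.1,0.2,85]]'
cat >> h.py <<'E'
def wmask(c):
    h=cv2.cvtColor(c.im,cv2.COLOR_RGB2HSV).astype(int)
    m=((h[:,:,1]<18)&(h[:,:,2]>110)).astype(np.uint8)
    return cv2.morphologyEx(cv2.morphologyEx(m,cv2.MORPH_OPEN,np.ones((3,3),np.uint8)),cv2.MORPH_CLOSE,np.ones((5,5),np.uint8))
def pick(m,u,v):
    n,l,st,ce=cv2.connectedComponentsWithStats(m)
    i=min(range(1,n),key=lambda i:np.hypot(*(ce[i]-[u,v])) if st[i][4]>60 else 1e9); return (l==i).astype(np.uint8)
E
python3 - <<'E'
from h import *
c=Cam('wrist'); c.save('w16',(220,0,540,240),2.5)
print([(s,ce.round(0)) for s,ce in comps(wmask(c),100)])
m=pick(wmask(c),340,110)
cc,y,d,k=tab(c,m,110); print(cc,y,d,k); plan([*cc,83],y-np.pi/2)
E
```

```text
t: 21.35
tcp_pos: [449.4, 172.5, 304.5]
eef_rot: [-1.571, -0.001, -1.512]
contact_force: [0.7, 0.4, 0.0]
finger_gap: 85.0
[([334, 83, 31, 17, 484], array([349.,  91.]))]
[475.31117772 265.7789986 ] 0.060848745146349525 (32.37540054321289, 17.564861297607422) [348.95454545  90.56818182]
turn [-0.01 -0.13  0.04] shift [-3.054  7.39   1.044] rows>=4.8
```

View pics/w16.png

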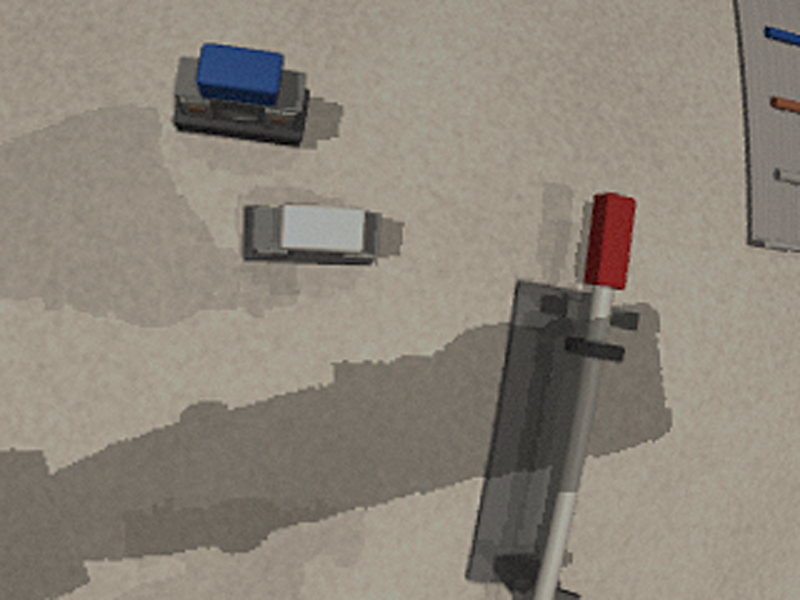

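```bash
python3 -m crank '[[0,0,0,-0.8,1.2,0.3,85],[0,0,0,-1.7,2.6,0.6,80],[0,0,0,-2.6,3.9,0.9,70],[0,0,0,-3.02,5.2,1.04,65],[0,0,0,-3.02,6.4,1.04,60],[0,0,0,-3.02,7.2,1.04,60],[0,0,0,-3.02,7.4,1.04,60],[0,0,0,-3.02,7.4,1.04,60],[0,0,0,-3.02,7.4,1.04,60]]' 80
python3 - <<'E'
from h import *
c=Cam('wrist'); c.save('w17',(200,100,440,340),2)
R,p=tool(); print(p); plan([475.3,265.,83],.061-np.pi/2)
E
```

```text
t: 22.3
tcp_pos: [475.9, 267.2, 84.5]
eef_rot: [-1.568, 0.001, -1.509]
contact_force: [-0.1, -0.1, -0.6]
finger_gap: 60.1
[475.92351574 267.58915907  84.80202222]
turn [-0.2   0.04 -0.11] shift [ 0.085  0.06  -0.026] rows>=0.1
```

View pics/w17.png

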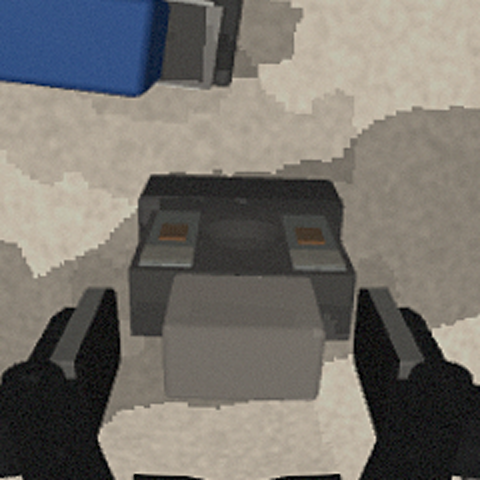

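Run:
```python
from h import *
for v in (266,298.5): print(toolpt(320,v,-26))
print(toolpt(282,280,-26),toolpt(360,280,-26))
```

```text
[ -9.68507558 -26.           0.55581768]
[  7.51871845 -26.           0.57555319]
[ -2.39679469 -26.         -16.18065423] [ -2.26102717 -26.          18.23200493]
```

```bash
python3 -m crank '[[0,0,0,-0.02,0.05,0,60],[0,0,0,-0.02,0.05,0,20],[0,0,0,-0.02,0.05,0,0],[0,0,0,-0.02,0.05,0,0],[0,0,0,-0.02,0.05,0,0],[0,0,0,-0.02,-0.4,0,0],[0,0,0,-0.02,-1.2,0,0],[0,0,0,-0.02,-2.2,0,0],[0,0,0,-0.02,-3.4,0,0],[0,0,0,-0.02,-3.8,0,0]]' 80
python3 -m crank '[[0,0,0,0,0,0,0],[0,0,0,0,0,0,0]]'
python3 - <<'E'
from h import *
c=Cam('wrist'); c.save('w18',(240,140,440,340),3)
R,p=tool(); print(p,w2r(p)); plan([*r2w([0,19,p[2]])],TH-np.pi/2)
E
```

```text
t: 23.35
tcp_pos: [475.2, 268.4, 199.8]
eef_rot: [-1.567, 0.002, -1.508]
contact_force: [2.2, 0.3, -3.8]
finger_gap: 34.8
t: 23.55
tcp_pos: [472.6, 267.5, 194.9]
eef_rot: [-1.574, -0.002, -1.508]
contact_force: [-0.3, -0.1, -4.0]
finger_gap: 35.0
[472.30413295 267.34069924 194.38083886] [ 45.719338   423.19331649 194.38083886]
turn [ 0.28 -6.33  0.12] shift [13.559  0.031 -0.03 ] rows>=8.1
```

View pics/w18.png

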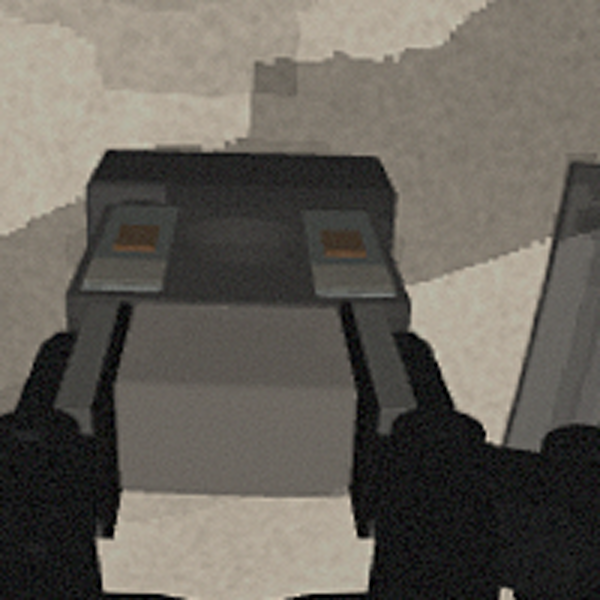

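```bash
python3 -m crank '[[0,0,0,1,0,0,0],[0,-1,0,2.4,0,0,0],[0,-3,0,3.9,0,0,0],[0,-5,0,5.5,0,0,0],[0,-6.3,0,7.1,0,0,0],[0,-6.3,0,8.7,0,0,0],[0,-6.3,0,10.3,0,0,0],[0,-6.3,0,11.8,0,0,0],[0,-6.3,0,13,0,0,0],[0,-6.3,0,13.53,0,-0.03,0]]'
python3 -m crank '[[0,0,0,0,0,0,0],[0,0,0,0,0.5,0,0],[0,0,0,0,1.2,0,0],[0,0,0,0,1.9,0,0],[0,0,0,0,2.1,0,0],[0,0,0,0,2.1,0,0],[0,0,0,0,2.1,0,0],[0,0,0,0,2.1,0,0]]'
python3 - <<'E'
from h import *
R,p=tool(); print(w2r(p)); plan([*r2w([0,19.8,93])],TH-np.pi/2)
c=Cam('wrist'); c.save('w19',(220,0,420,320),2)
E
```

```text
t: 24.6
tcp_pos: [496.4, -142.6, 195.1]
eef_rot: [-1.575, -0.003, -1.405]
contact_force: [-0.8, -0.4, -4.2]
finger_gap: 34.5
t: 25.4
tcp_pos: [499.6, -137.2, 134.8]
eef_rot: [-1.569, -0.001, -1.398]
contact_force: [-0.1, -0.5, -3.5]
finger_gap: 34.4
[  2.89467545  19.96202174 134.83680334]
turn [-0.12 -0.01  0.04] shift [ 0.004  1.394 -0.099] rows>=0.8
```

View pics/w19.png

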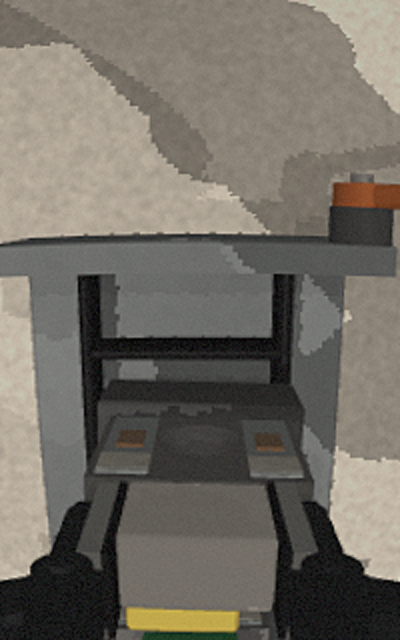

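```bash
python3 -m crank '[[0,0,0,0,0,-0.04,0],[0,0,0,0,0.3,-0.04,0],[0,0,0,0,0.7,-0.04,0],[0,0,0,0,1.1,-0.04,0],[0,0,0,0,1.3,-0.04,0],[0,0,0,0,1.4,-0.04,0],[0,0,0,0,1.4,-0.04,0]]'
python3 - <<'E'
from h import *
R,p=tool(); print(w2r(p))
E
```

```text
t: 26.15
tcp_pos: [497.0, -138.7, 91.4]
eef_rot: [-1.571, -0.002, -1.399]
contact_force: [-2.2, -2.7, 2.1]
finger_gap: 34.5
[ 0.09700835 18.96489628 91.37645687]
```

```bash
python3 -m crank '[[0,0,0,0,0,0,45],[0,0,0,0,0,0,60],[0,0,0,0,0,0,60],[0,0,0,0,-1,0,65],[0,0,0,-0.5,-2.2,0,70],[0,0,0,-2,-3.7,0,85],[0,0,0,-3.5,-5.2,0,85],[0,0,0,-5,-6.5,0,85],[0,0,0,-6.5,-7,0,85],[0,0,0,-8,-7,0,85]]'
python3 - <<'E'
from h import *
plan([440,270,320],-1.6)
E
```

```text
t: 27.15
tcp_pos: [461.7, 75.9, 299.8]
eef_rot: [-1.564, 0.001, -1.4]
contact_force: [0.5, -0.2, -0.6]
finger_gap: 85.2
turn [-0.36 11.46 -0.09] shift [-6.498 -0.666  0.389] rows>=3.9
```

```bash
python3 -m crank '[[0,2,0,-1.5,-0.2,0,85],[0,4,0,-3,-0.4,0.1,85],[0,7,0,-4.5,-0.6,0.2,85],[0,10,0,-5.9,-0.6,0.3,85],[0,11.4,0,-6.5,-0.6,0.4,85],[0,11.4,0,-6.5,-0.6,0.4,85],[0,11.4,0,-6.5,-0.6,0.4,85]]'
python3 - <<'E'
from h import *
c=Cam('wrist'); c.save('w20',(220,0,540,240),2.5)
m=c.mask('blue');print([(s,ce.round(0)) for s,ce in comps(m,100)])
m=pick(m,330,110)
cc,y,d,k=tab(c,m,110); print(cc,y,d,k); plan([*cc,83],y-np.pi/2)
s=Cam('scene'); s.save('s20',(220,130,480,260),3)
E
```

```text
t: 27.85
tcp_pos: [438.9, 268.5, 314.4]
eef_rot: [-1.571, -0.001, -1.597]
contact_force: [0.3, -0.0, 0.6]
finger_gap: 84.8
[([522, 49, 48, 8, 165], array([545.,  52.])), ([300, 105, 32, 18, 484], array([315., 113.]))]
[438.24103772 336.91391187] -0.08431088642194595 (34.229244232177734, 18.948829650878906) [315.16853933 113.3258427 ]
turn [-0.02  3.22  0.06] shift [-2.322  7.717 -0.104] rows>=4.8
```

View pics/w20.png

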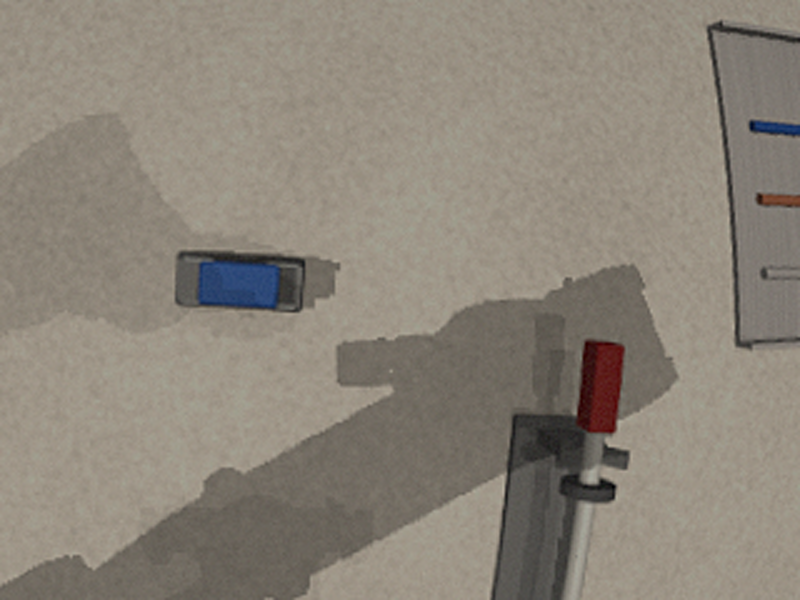

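View pics/s20.png

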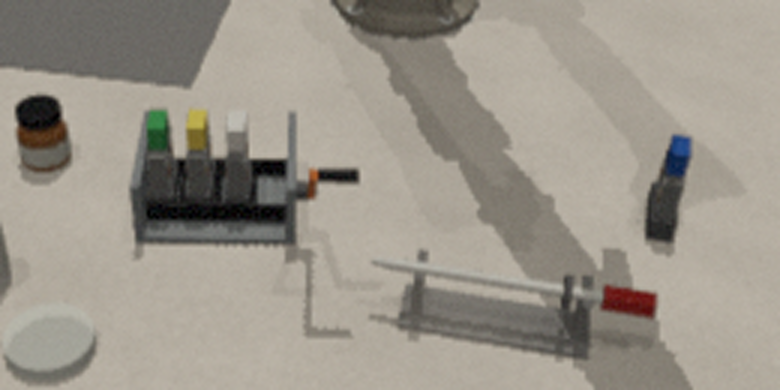

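Three seated neatly. Now blue.

```bash
python3 -m crank '[[0,1,0,-0.6,1.2,0,85],[0,2,0,-1.2,2.6,0,80],[0,3.2,0,-1.9,3.9,-0.1,70],[0,3.2,0,-2.3,5.2,-0.1,65],[0,3.2,0,-2.3,6.6,-0.1,60],[0,3.2,0,-2.3,7.5,-0.1,60],[0,3.2,0,-2.3,7.72,-0.1,60],[0,3.2,0,-2.3,7.72,-0.1,60],[0,3.2,0,-2.3,7.72,-0.1,60]]' 80
python3 - <<'E'
from h import *
c=Cam('wrist'); c.save('w21',(200,100,440,340),2)
R,p=tool(); print(p)
E
```

```text
t: 28.85
tcp_pos: [439.5, 338.3, 85.0]
eef_rot: [-1.568, 0.003, -1.654]
contact_force: [0.5, 0.5, 0.3]
finger_gap: 60.0
[439.50451366 338.64300857  85.30205217]
```

View pics/w21.png

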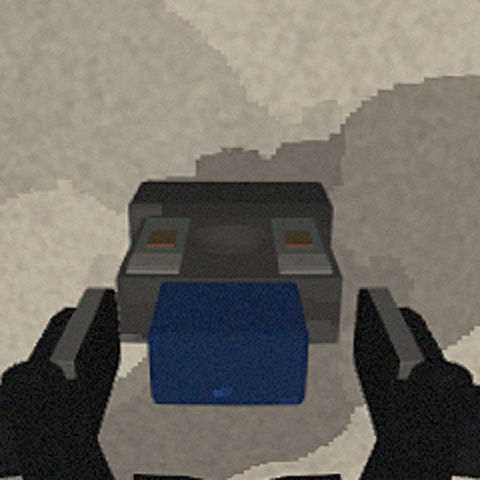

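```bash
python3 -m crank '[[0,0,0,0,0.06,-0.07,60],[0,0,0,0,0.06,-0.07,20],[0,0,0,0,0.06,-0.07,0],[0,0,0,0,0.06,-0.07,0],[0,0,0,0,0.06,-0.07,0],[0,0,0,0,-0.4,-0.07,0],[0,0,0,0,-1.2,-0.07,0],[0,0,0,0,-2.2,-0.07,0],[0,0,0,0,-3.4,-0.07,0],[0,0,0,0,-3.8,-0.07,0]]' 80
python3 -m crank '[[0,0,0,0,0,0,0],[0,0,0,0,0,0,0]]'
python3 - <<'E'
from h import *
c=Cam('wrist'); c.save('w22',(240,140,440,340),3)
R,p=tool(); print(p,w2r(p)); plan([*r2w([0,59.5,p[2]])],TH-np.pi/2)
E
```

```text
t: 29.9
tcp_pos: [436.7, 339.1, 200.1]
eef_rot: [-1.567, 0.004, -1.653]
contact_force: [1.4, 0.4, -5.1]
finger_gap: 34.4
t: 30.1
tcp_pos: [434.1, 337.6, 195.0]
eef_rot: [-1.574, -0.003, -1.653]
contact_force: [-0.7, -0.5, -5.4]
finger_gap: 34.9
[433.81489178 337.35532141 194.48269842] [ 19.87195418 498.79346036 194.48269842]
turn [  0.25 -14.62   0.18] shift [14.336  0.04   3.056] rows>=8.8
```

View pics/w22.png

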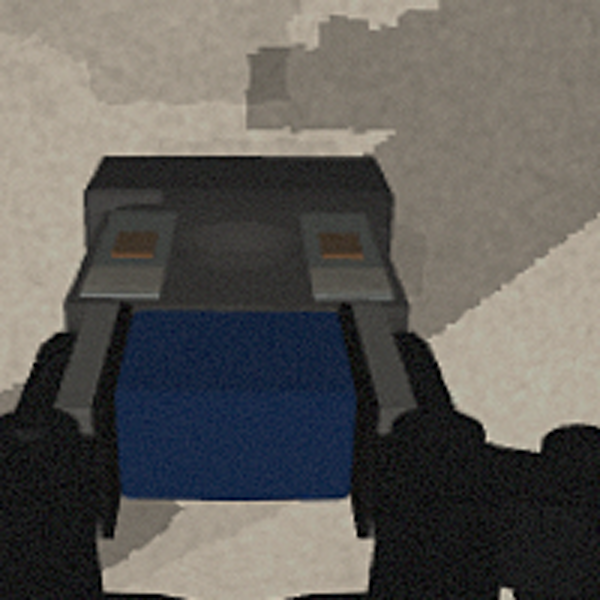

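```bash
python3 -m crank '[[0,-1,0,1,0,0.2,0],[0,-2,0,2.4,0,0.5,0],[0,-4,0,3.9,0,0.8,0],[0,-6,0,5.5,0,1.1,0],[0,-8,0,7.1,0,1.4,0],[0,-10,0,8.7,0,1.8,0],[0,-12,0,10.3,0,2.2,0],[0,-14,0,11.9,0,2.5,0],[0,-14.6,0,13.4,0,2.8,0],[0,-14.6,0,14.3,0,3.04,0]]'
python3 -m crank '[[0,0,0,0,0,0,0],[0,0,0,0,0,0,0],[0,0,0,0,0.5,0,0],[0,0,0,0,1.2,0,0],[0,0,0,0,1.9,0,0],[0,0,0,0,2.1,0,0],[0,0,0,0,2.1,0,0],[0,0,0,0,2.1,0,0],[0,0,0,0,2.1,0,0]]'
python3 - <<'E'
from h import *
R,p=tool(); print(w2r(p)); plan([*r2w([0,60.4,93])],TH-np.pi/2)
c=Cam('wrist'); c.save('w23',(220,0,420,320),2)
E
```

```text
t: 31.15
tcp_pos: [489.0, -101.9, 195.3]
eef_rot: [-1.575, -0.002, -1.404]
contact_force: [0.7, -0.1, -5.0]
finger_gap: 34.7
t: 32.05
tcp_pos: [491.9, -96.1, 134.8]
eef_rot: [-1.569, 0.0, -1.397]
contact_force: [-0.5, -0.5, -4.6]
finger_gap: 34.7
[  2.42695676  61.77655769 134.83317312]
turn [-0.1   0.02 -0.02] shift [ 0.046  1.394 -0.083] rows>=0.8
```

View pics/w23.png

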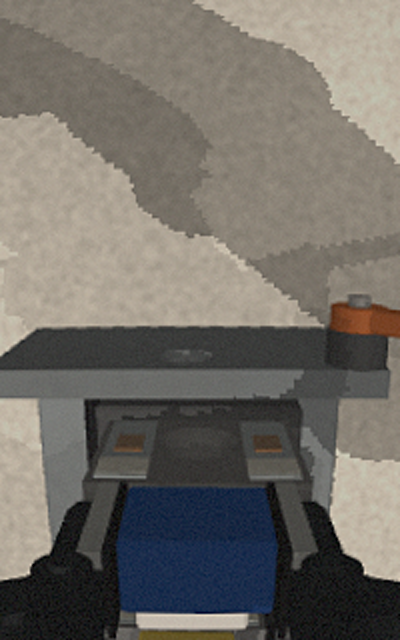

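```bash
python3 -m crank '[[0,0,0,0.01,0,-0.04,0],[0,0,0,0.01,0.3,-0.04,0],[0,0,0,0.01,0.7,-0.04,0],[0,0,0,0.01,1.1,-0.04,0],[0,0,0,0.01,1.3,-0.04,0],[0,0,0,0.01,1.4,-0.04,0],[0,0,0,0.01,1.4,-0.04,0]]'
python3 - <<'E'
from h import *
R,p=tool(); print(w2r(p))
c=Cam('wrist'); c.save('w24',(220,0,420,320),2)
E
```

```text
t: 32.8
tcp_pos: [489.0, -97.0, 92.1]
eef_rot: [-1.574, 0.002, -1.398]
contact_force: [-3.2, 1.0, 3.9]
finger_gap: 35.0
[-0.60246614 61.42678287 92.05639302]
```

View pics/w24.png

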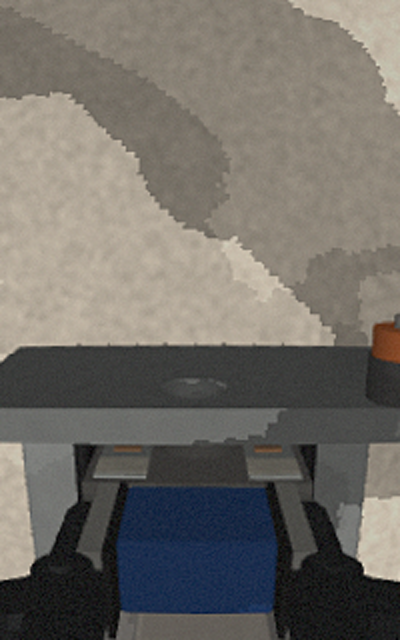

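Seated (z 92, low force). Release, rise, and survey the rack.

```bash
python3 -m crank '[[0,0,0,0,0,0,45],[0,0,0,0,0,0,60],[0,0,0,0,0,0,60],[0,0,0,0,-1,0,65],[0,0,0,0,-2.2,0,70],[0,0,0,0.5,-3.7,0,85],[0,0,0,1,-5.2,0,85],[0,0,0,1.5,-6.5,0,85],[0,0,0,1.5,-7,0,85],[0,0,0,1.5,-7,0,85]]'
python3 - <<'E'
from h import *
c=Cam('wrist'); c.save('w25',(160,100,480,340),2.5)
s=Cam('scene'); s.save('s25',(220,130,480,260),3)
plan([600,180,290],-1.5)
E
```

```text
t: 33.85
tcp_pos: [499.7, -143.1, 305.0]
eef_rot: [-1.564, -0.003, -1.399]
contact_force: [-0.1, -0.5, -0.9]
finger_gap: 84.8
turn [ 0.01  5.87 -0.04] shift [-9.955  0.382  5.2  ] rows>=6.7
```

View pics/w25.png

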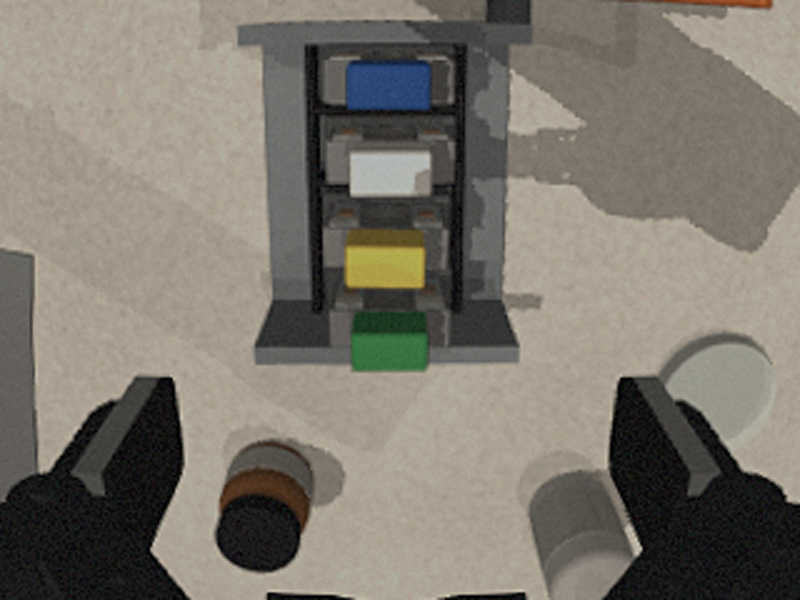

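View pics/s25.png

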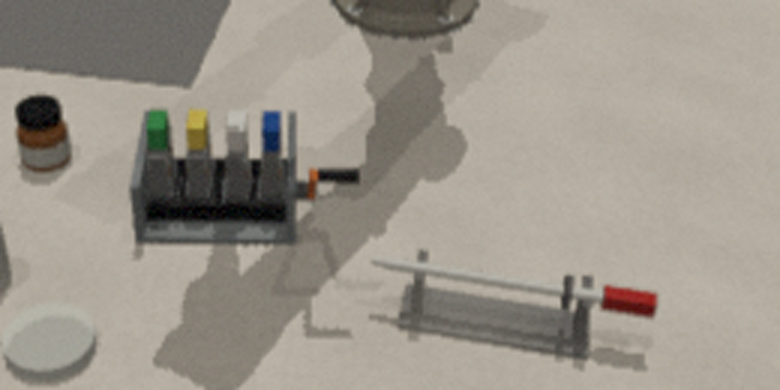

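```bash
python3 -m crank '[[0,0,0,-1,0,0.5,85],[0,1,0,-2.3,0,1.1,85],[0,2,0,-3.6,0,1.8,85],[0,3,0,-5,0,2.5,85],[0,4,0,-6.4,0,3.3,85],[0,5,0,-7.8,0.2,4,85],[0,6,0,-9.2,0.3,4.8,85],[0,6,0,-9.95,0.3,5.2,85],[0,6,0,-9.95,0.3,5.2,85],[0,6,0,-9.95,0.3,5.2,85]]'
python3 - <<'E'
from h import *
c=Cam('wrist'); c.save('w26',(220,0,460,260),2.3)
m=c.mask('red'); cc,y,d,k=tab(c,m,70,50,18); print(cc,y,d,k); print(tool()[1])
E
```

```text
t: 34.95
tcp_pos: [599.2, 179.8, 290.4]
eef_rot: [-1.575, -0.002, -1.501]
contact_force: [-0.0, -0.6, -0.3]
finger_gap: 85.1
[634.7081426 280.7079613] 1.5302801923929215 (48.303043365478516, 17.94786834716797) [355.77884615  87.34615385]
[599.47980204 178.18608661 291.33961405]
```

View pics/w26.png

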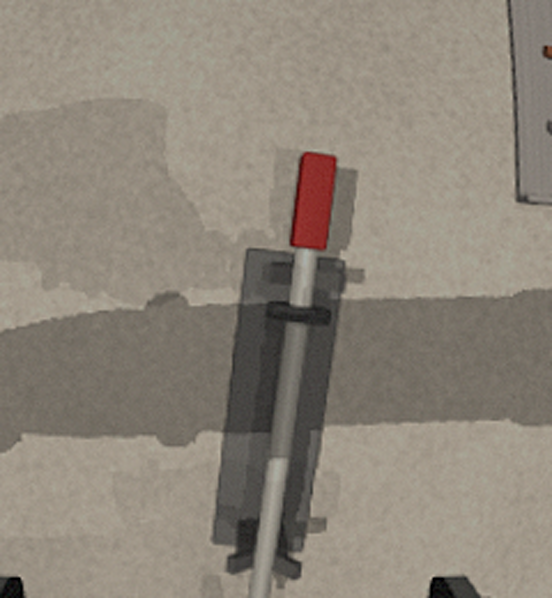

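Run:
```python
from h import *
c=Cam('wrist')
P=[c.onz(220+u/2.3,v/2.3,z)[:2] for u,v,z in ((305,255,66),(290,400,62),(274,480,63),(261,590,63),)]
P.append(np.array([634.7,280.7]))
P=np.array(P); print(P.round(1))
k=np.polyfit(P[:,1],P[:,0],1); print(k,np.polyval(k,P[:,1])-P[:,0])
y=np.arctan(-k[0]); print('rod frame yaw (y axis dir vs world y)',y)
plan([np.polyval(k,281),281,140],y-np.pi/2);plan([np.polyval(k,281),281,46],y-np.pi/2)
```

```text
[[634.6 251.2]
 [633.5 173.6]
 [628.6 128.3]
 [627.1  59.8]
 [634.7 280.7]]
[3.70969351e-02 6.25078370e+02] [-0.17155221 -1.97441317  1.20632781  0.14815817  0.7914794 ]
rod frame yaw (y axis dir vs world y) -0.03707993173044577
turn [0.1  5.87 0.09] shift [-3.377  5.062  1.426] rows>=3.7
turn [0.1  5.87 0.09] shift [-3.382  8.195  1.432] rows>=5.4
```

```bash
python3 -m crank '[[0,2,0,-0.8,1.2,0.4,60],[0,4,0,-1.7,2.5,0.8,50],[0,5.8,0,-2.6,3.8,1.2,45],[0,5.8,0,-3.38,5,1.43,45],[0,5.8,0,-3.38,5,1.43,45],[0,5.8,0,-3.38,5,1.43,45],[0,5.8,0,-3.38,5,1.43,45]]'
python3 - <<'E'
from h import *
c=Cam('wrist'); c.save('w27',(200,100,440,340),2)
R,p=tool(); print(p); plan([635.5,281,42],-.037-np.pi/2)
E
```

```text
t: 35.75
tcp_pos: [637.9, 280.4, 145.6]
eef_rot: [-1.567, -0.0, -1.608]
contact_force: [-0.3, 0.2, 0.4]
finger_gap: 45.2
[638.12523058 280.59887015 146.11691477]
turn [-0.28  0.01 -0.02] shift [-0.009  3.47  -0.105] rows>=2.1
```

View pics/w27.png

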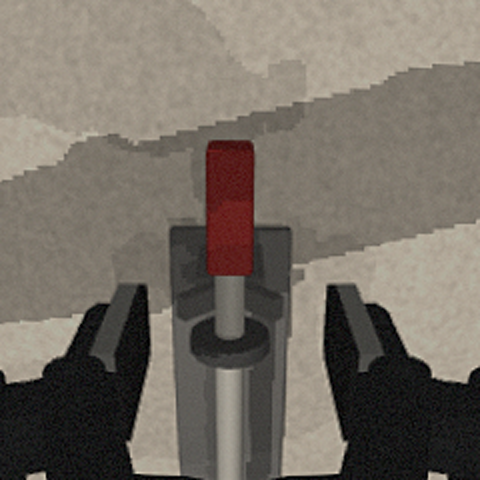

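Run:
```python
from h import *
c=Cam('wrist'); m=c.mask('red'); cc,y,d,k=tab(c,m,70,50,18); print(cc,y,d)
plan([*cc,42],-.037-np.pi/2)
```

```text
[635.72454314 283.37724667] 1.5301551569797427 (51.7647590637207, 16.91923713684082)
turn [-0.27  0.02 -0.05] shift [-0.072  3.47  -0.094] rows>=2.1
```

```bash
python3 -m crank '[[0,0,0,-0.03,0.8,-0.07,45],[0,0,0,-0.03,1.8,-0.07,45],[0,0,0,-0.03,2.8,-0.07,45],[0,0,0,-0.03,3.4,-0.07,45],[0,0,0,-0.03,3.4,-0.07,45],[0,0,0,-0.03,3.4,-0.07,45]]'
python3 - <<'E'
from h import *
c=Cam('wrist'); c.save('w28',(200,100,440,340),2)
R,p=tool(); print(p)
E
```

```text
t: 36.45
tcp_pos: [635.3, 283.7, 42.9]
eef_rot: [-1.568, 0.001, -1.605]
contact_force: [0.2, 0.5, 0.1]
finger_gap: 44.9
[635.85577948 284.09660763  43.6177932 ]
```

View pics/w28.png

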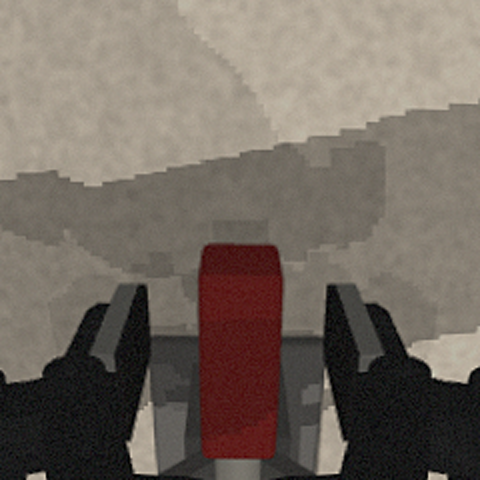

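```bash
python3 - <<'E'
from h import *
for v in (237.5,329): print(toolpt(320,v,-27).round(1))
E
python3 -m crank '[[0,0,0,0.05,0.05,0,45],[0,0,0,0.05,0.05,0,10],[0,0,0,0.05,0.05,0,0],[0,0,0,0.05,0.05,0,0],[0,0,0,0.05,0.05,0,0],[0,0,0,0.05,-0.15,0,0],[0,0,0,0.05,-0.4,0,0],[0,0,0,0.05,-0.7,0,0],[0,0,0,0.05,-1,0,0],[0,0,0,0.05,-1.3,0,0]]' 110
python3 -m crank '[[0,0,0,0,-0.2,0,0],[0,0,0,0,-0.4,0,0],[0,0,0,0,-0.4,0,0],[0,0,0,0,-0.4,0,0]]'
python3 - <<'E'
from h import *
R,p=tool(); print(p)
c=Cam('wrist'); c.save('w29',(200,100,440,340),2)
s=Cam('scene'); s.save('s29',(320,130,480,260),4)
t=Cam('top'); t.save('t29',(170,160,330,260),4)
E
```

```text
[-23.6 -27.    0.5]
[ 25.3 -27.    0.5]
t: 37.5
tcp_pos: [634.0, 282.9, 81.0]
eef_rot: [-1.571, 0.0, -1.604]
contact_force: [-0.0, -0.2, -1.1]
finger_gap: 16.5
t: 37.9
tcp_pos: [633.9, 282.8, 91.9]
eef_rot: [-1.571, 0.0, -1.604]
contact_force: [-0.8, 0.2, -0.9]
finger_gap: 16.3
[633.9218022  282.81766833  91.93512977]
```

View pics/s29.png

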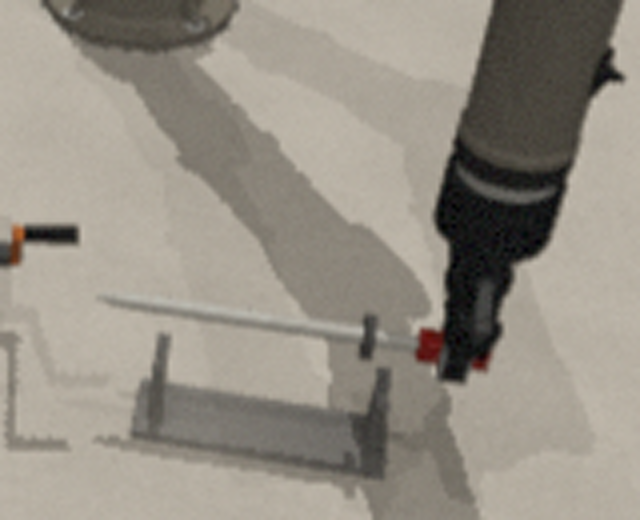

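View pics/w29.png

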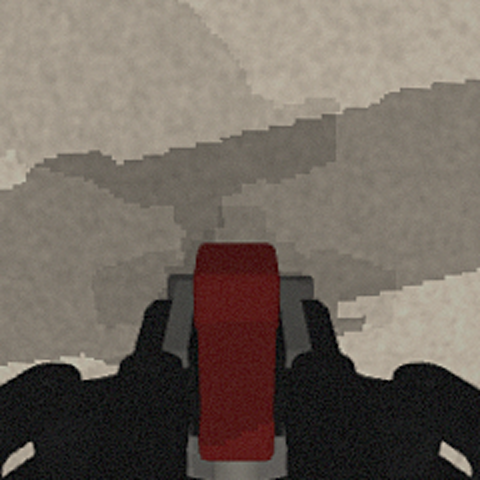

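Run:
```python
from h import *
R,p=tool()
a=R[:,0]; print('tool x',a)
h0=p+R@np.array([0.7,-18,0.3])
s=Cam('scene');t=Cam('top')
t.save('t30',(170,160,330,260),4)
for nm,L,dz in (('nose',253,0),('nose-5',253,-5),('nose+5',253,5),('collar',63,0),('mid',0,0)):
    X=h0+a*L+[0,0,dz]; print(nm,((s.proj(X)-[320,130])*4).round(1),((t.proj(X)-[170,160])*4).round(1))
```

```text
tool x [-3.33587946e-02 -9.99443362e-01  3.96203786e-04]
nose [ 96.6 293.7] [499.1 118.8]
nose-5 [ 96.2 298.8] [499.6 119.9]
nose+5 [ 97.  288.5] [498.5 117.6]
collar [361.2 332.9] [199.5 109.2]
mid [452.2 346.5] [100.9 106.1]
```

View pics/t30.png

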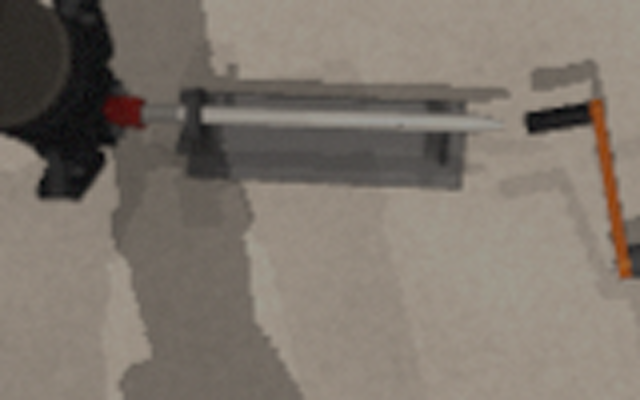

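Run:
```python
from h import *
plan([*r2w([0,400,92])],TH-np.pi/2)
```

```text
turn [  0.05 -11.83   0.02] shift [ 1.761 -0.012 -6.693] rows>=4.2
```

```bash
python3 -m crank '[[0,0,0,0,0,-0.1,0],[0,-0.3,0,0,0,-0.3,0],[0,-0.8,0,0,0,-0.6,0],[0,-1.5,0,0,0,-1,0],[0,-2.3,0,0,0,-1.5,0],[0,-3.2,0,0.1,0,-2,0],[0,-4.1,0,0.2,0,-2.5,0],[0,-5,0,0.3,0,-3,0],[0,-5.9,0,0.5,0,-3.5,0],[0,-6.8,0,0.7,0,-4,0]]'
python3 - <<'E'
from h import *
print(w2r(tool()[1]));plan([*r2w([0,400,92])],TH-np.pi/2)
E
```

```text
t: 39.15
tcp_pos: [511.8, 266.0, 92.1]
eef_rot: [-1.571, 0.001, -1.483]
contact_force: [-0.6, -0.0, 0.2]
finger_gap: 16.5
[ 84.35886222 415.0858389   92.13345801]
turn [ 0.02 -4.92 -0.03] shift [ 0.742  0.005 -2.759] rows>=1.7
```

```bash
python3 -m crank '[[0,-0.8,0,0.1,0,-0.45,0],[0,-1.6,0,0.2,0,-0.9,0],[0,-2.4,0,0.3,0,-1.35,0],[0,-3.2,0,0.4,0,-1.75,0],[0,-3.9,0,0.5,0,-2.15,0],[0,-4.4,0,0.6,0,-2.45,0],[0,-4.7,0,0.68,0,-2.62,0],[0,-4.9,0,0.72,0,-2.7,0],[0,-4.9,0,0.72,0,-2.7,0],[0,-4.9,0,0.72,0,-2.7,0]]'
python3 -m crank '[[0,0,0,0,0.2,0,0],[0,0,0,0,0.5,0,0],[0,0,0,0,0.8,0,0],[0,0,0,0,1.1,0,0],[0,0,0,0,1.4,0,0],[0,0,0,0,1.6,0,0],[0,0,0,0,1.66,0,0],[0,0,0,0,1.66,0,0],[0,0,0,0,1.66,0,0]]'
python3 - <<'E'
from h import *
print(w2r(tool()[1]));plan([*r2w([0,400,42])],TH-np.pi/2)
c=Cam('wrist'); c.save('w31',(200,100,440,340),2)
s=Cam('scene'); s.save('s31',(250,130,450,260),4)
t=Cam('top'); t.save('t31',(200,180,360,290),4.5)
R,p=tool(); a=R[:,0]; h0=p+R@np.array([0.7,-18,0.3])
for nm,X in (('nose',h0+a*253),('collar',h0+a*63),('entry',r2w([0,87.5,60]))): print(nm,((s.proj(X)-[250,130])*4).round(1),((t.proj(X)-[200,180])*4.5).round(1))
E
```

```text
t: 40.15
tcp_pos: [435.1, 237.5, 92.1]
eef_rot: [-1.57, 0.0, -1.4]
contact_force: [0.1, 0.5, -1.5]
finger_gap: 16.5
t: 41.05
tcp_pos: [434.9, 237.5, 42.5]
eef_rot: [-1.57, 0.0, -1.4]
contact_force: [-0.5, 0.1, -1.6]
finger_gap: 16.3
[  3.71281022 400.2804064   42.46987879]
turn [-0.04 -0.14 -0.02] shift [ 0.01   0.016 -0.124] rows>=0.1
nose [346.6 216.4] [502.6 309.9]
collar [575.4 219.2] [176.2 365.9]
entry [275.3 213.5] [605.3 298.3]
```

View pics/s31.png

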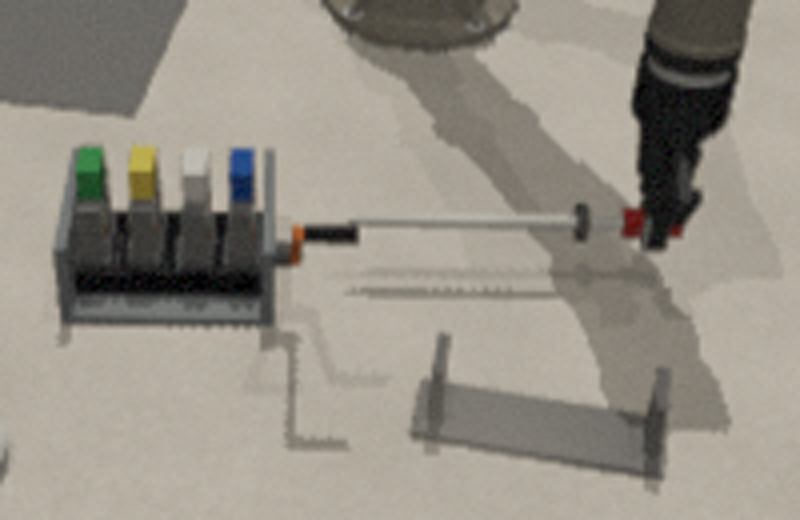

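View pics/t31.png

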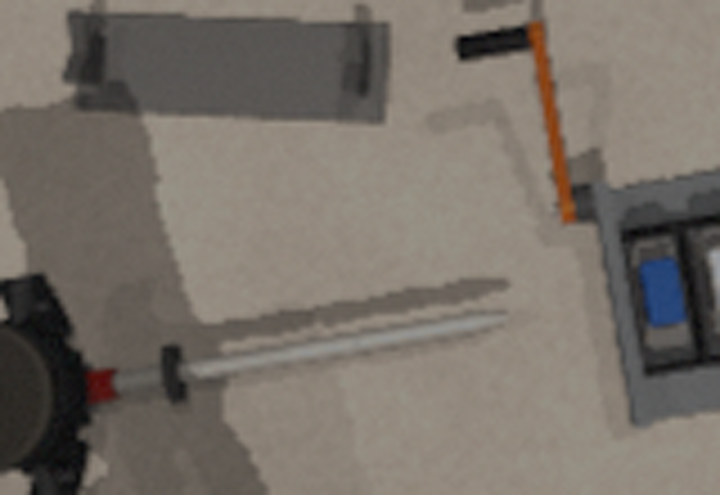

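View pics/w31.png

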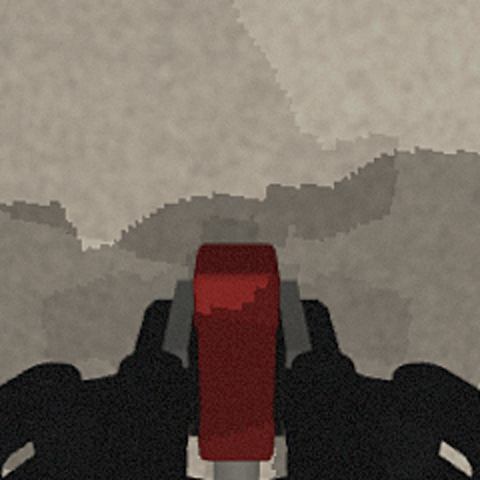

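```bash
python3 -m crank '[[0,-0.1,0,0,0,-0.06,0],[0,-0.14,0,0.2,0,-0.12,0],[0,-0.14,0,0.5,0,-0.12,0],[0,-0.14,0,0.9,0,-0.12,0],[0,-0.14,0,1.3,0,-0.12,0],[0,-0.14,0,1.7,0,-0.12,0],[0,-0.14,0,2.0,0,-0.12,0],[0,-0.14,0,2.2,0,-0.12,0],[0,-0.14,0,2.33,0,-0.12,0],[0,-0.14,0,2.33,0,-0.12,0]]'
python3 - <<'E'
from h import *
print(w2r(tool()[1]),tool()[0].round(4)[:,0]);plan([*r2w([0,150.5,42])],TH-np.pi/2)
t=Cam('top'); t.save('t32',(240,200,400,300),5)
s=Cam('scene'); s.save('s32',(250,130,400,230),5)
E
```

```text
t: 42.2
tcp_pos: [443.0, 167.4, 42.2]
eef_rot: [-1.571, -0.0, -1.398]
contact_force: [-0.1, 0.1, -1.3]
finger_gap: 16.3
[ -0.33643143 329.78891593  42.20924083] [ 1.716e-01 -9.852e-01  1.000e-04]
turn [-0.01 -0.04  0.  ] shift [5.976 0.007 0.015] rows>=3.6
```

View pics/t32.png

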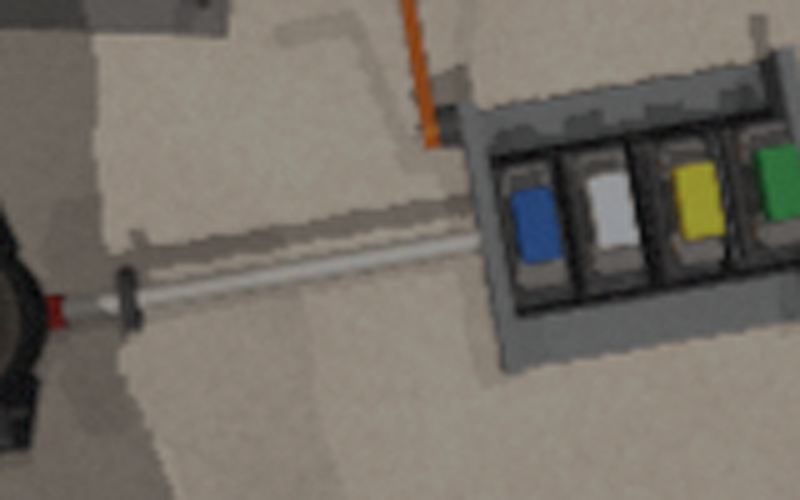

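View pics/s32.png

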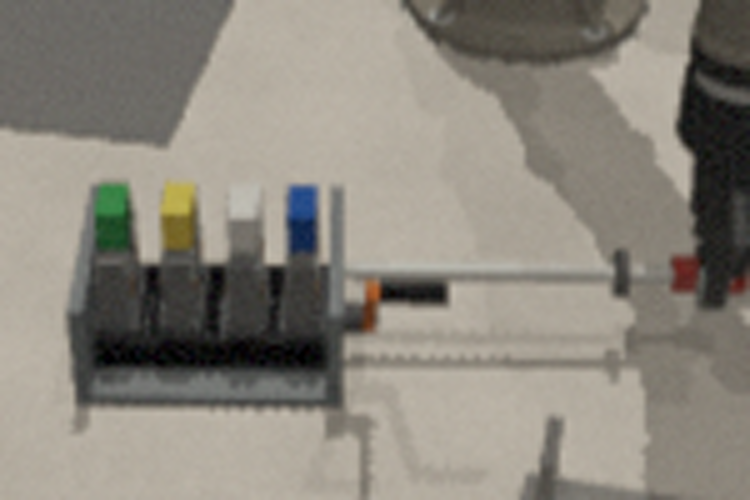

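```bash
python3 -m crank '[[0,0,0,0.2,0,0,0],[0,0,0,0.5,0,0.01,0],[0,0,0,0.9,0,0.01,0],[0,0,0,1.3,0,0.01,0],[0,0,0,1.7,0,0.01,0],[0,0,0,2.1,0,0.01,0],[0,0,0,2.4,0,0.01,0],[0,0,0,2.6,0,0.01,0],[0,0,0,2.7,0,0.01,0],[0,0,0,2.7,0,0.01,0]]'
python3 - <<'E'
from h import *
plan([*r2w([0,150.5,42])],TH-np.pi/2); print(robot.sense()['wrist_torque'])
E
```

```text
t: 43.3
tcp_pos: [457.2, 87.9, 42.2]
eef_rot: [-1.571, 0.0, -1.398]
contact_force: [0.0, -1.0, -0.8]
finger_gap: 16.3
turn [-0.   -0.02 -0.  ] shift [3.285e+00 6.000e-03 3.000e-03] rows>=2.0
[0.09469447 0.00300453 0.03447713]
```

```bash
python3 -m crank '[[0,0,0,0.2,0,0,0],[0,0,0,0.5,0,0,0],[0,0,0,0.9,0,0,0],[0,0,0,1.3,0,0,0],[0,0,0,1.7,0,0,0],[0,0,0,2.1,0,0,0],[0,0,0,2.4,0,0,0],[0,0,0,2.6,0,0,0],[0,0,0,2.75,0,0,0],[0,0,0,2.75,0,0,0]]'
python3 - <<'E'
from h import *
plan([*r2w([0,150.5,42])],TH-np.pi/2); print(robot.sense()['wrist_torque'])
c=Cam('wrist'); c.save('w33')
s=Cam('scene'); s.save('s33',(230,130,380,230),5)
E
```

```text
t: 44.3
tcp_pos: [471.5, 6.3, 42.2]
eef_rot: [-1.571, -0.0, -1.398]
contact_force: [-0.0, -0.0, -1.4]
finger_gap: 16.4
turn [-0.   -0.04  0.01] shift [0.524 0.007 0.003] rows>=0.3
[ 0.09273707 -0.01463052  0.03747725]
```

View pics/s33.png

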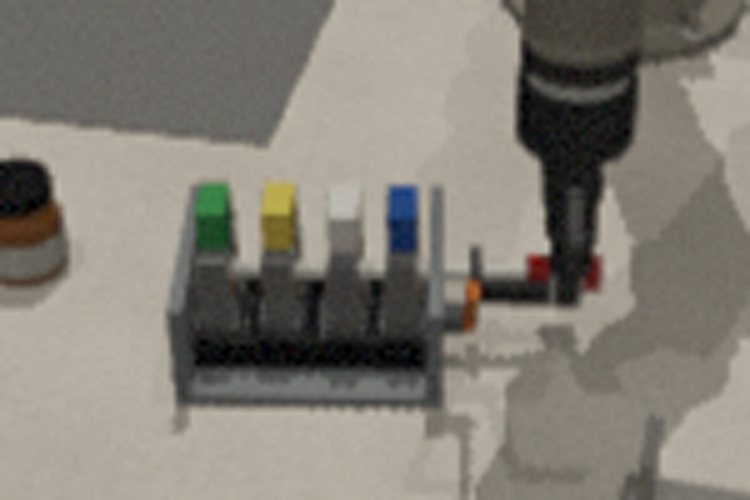

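View pics/w33.png

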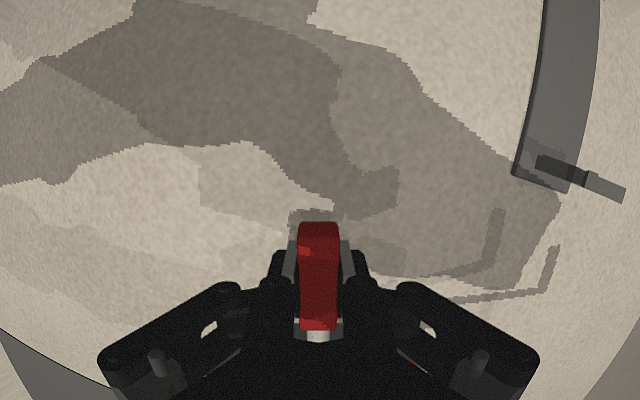

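```bash
python3 -m crank '[[0,0,0,0.1,0,0,0],[0,0,0,0.2,0,0,0],[0,0,0,0.3,0,0,0],[0,0,0,0.4,0,0,0],[0,0,0,0.47,0,0,0],[0,0,0,0.5,0,0,0],[0,0,0,0.5,0,0,0]]'
python3 -m crank '[[0,0,0,0.03,0,0,0],[0,0,0,0.06,0,0,0],[0,0,0,0.06,0,0,0]]'
python3 - <<'E'
from h import *
print(w2r(tool()[1])); print(robot.sense()['wrist_torque'])
E
```

```text
t: 45.1
tcp_pos: [474.0, -8.1, 42.2]
eef_rot: [-1.571, -0.0, -1.398]
contact_force: [-0.0, 0.2, -2.1]
finger_gap: 16.1
t: 45.4
tcp_pos: [474.2, -9.5, 42.2]
eef_rot: [-1.571, 0.0, -1.397]
contact_force: [-0.1, 0.0, -1.2]
finger_gap: 16.6
[-8.21361937e-02  1.50173829e+02  4.21777793e+01]
[ 0.12053061 -0.06110123  0.01230899]
```

```bash
python3 -m crank '[[0,0,0,0.03,0,0,0],[0,0,0,0.06,0,0,0],[0,0,0,0.06,0,0,0]]'
python3 -m crank '[[0,0,0,0.03,0,0,0],[0,0,0,0.06,0,0,0],[0,0,0,0.06,0,0,0]]'
python3 - <<'E'
from h import *
print(w2r(tool()[1])); print(robot.sense()['wrist_torque'])
E
```

```text
t: 45.7
tcp_pos: [474.2, -9.6, 42.2]
eef_rot: [-1.571, 0.003, -1.396]
contact_force: [-1.0, 4.7, 1.4]
finger_gap: 16.2
t: 46.0
tcp_pos: [474.2, -9.5, 42.2]
eef_rot: [-1.572, 0.005, -1.395]
contact_force: [-1.8, 8.4, 3.1]
finger_gap: 16.6
[-1.39152851e-01  1.50162152e+02  4.22338709e+01]
[ 1.57584524  0.4727248  -0.13095069]
```

```bash
python3 -m crank '[[0,0,0,-0.06,0,0,0],[0,0,0,-0.06,0,0,22],[0,0,0,-0.06,0,0,28],[0,0,0,-0.06,0,0,40],[0,0,0,-0.06,0,0,45],[0,0,0,-0.06,-0.8,0,45],[0,0,0,-0.06,-2,0,45],[0,0,0,-0.06,-3.4,0,45],[0,0,0,-0.06,-4.5,0,45],[0,0,0,-0.06,-4.9,0,45]]'
python3 - <<'E'
from h import *
c=Cam('wrist'); c.save('w34',(160,80,480,320),2.4)
s=Cam('scene'); s.save('s34',(230,130,380,230),5)
print(w2r(tool()[1]))
E
```

```text
t: 47.0
tcp_pos: [477.0, -12.2, 192.8]
eef_rot: [-1.564, -0.001, -1.398]
contact_force: [1.1, -0.9, 0.2]
finger_gap: 45.1
[  1.2615964  147.57173947 190.84919047]
```

View pics/s34.png

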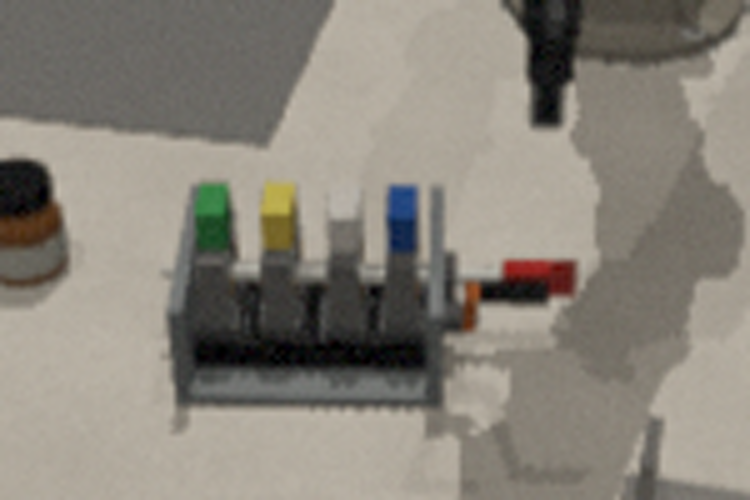

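View pics/w34.png

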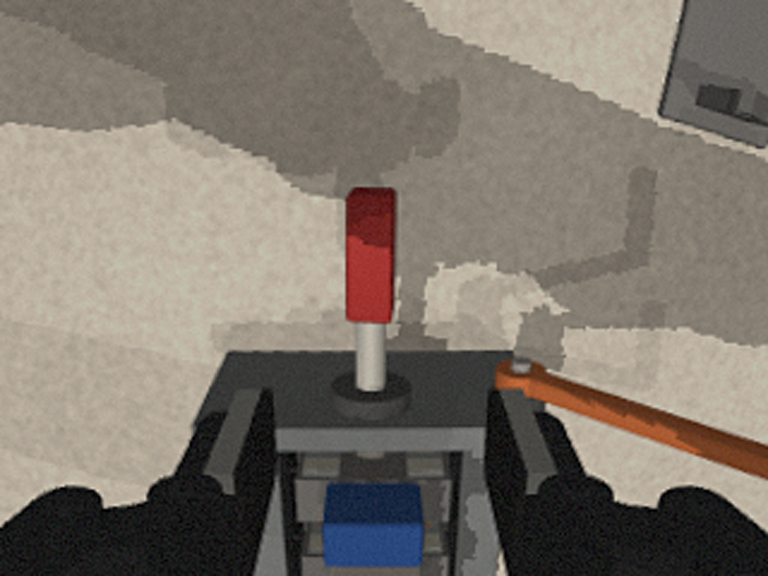

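Run:
```python
from h import *
p=peg(2.32,132); plan([p[0],p[1],215],TH-np.pi/2)
```

```text
turn [-0.25 -0.01  0.01] shift [ 0.518 -0.784  4.799] rows>=2.9
```

```bash
python3 -m crank '[[0,0,0,0,-0.8,0.5,45],[0,0,0,0.2,-0.8,1.5,45],[0,0,0,0.4,-0.8,2.7,45],[0,0,0,0.5,-0.8,3.9,45],[0,0,0,0.5,-0.8,4.6,45],[0,0,0,0.5,-0.8,4.8,45],[0,0,0,0.5,-0.8,4.8,45],[0,0,0,0.5,-0.8,4.8,45]]'
python3 - <<'E'
from h import *
c=Cam('wrist'); c.save('w35',(160,80,480,320),2.4)
print(w2r(tool()[1])); p=peg(2.32,132); plan([p[0],p[1],p[2]-19],TH-np.pi/2)
E
```

```text
t: 47.9
tcp_pos: [617.5, -2.0, 212.2]
eef_rot: [-1.574, 0.0, -1.399]
contact_force: [-0.1, -1.1, 1.1]
finger_gap: 45.4
[142.42167032 132.90467763 212.71778771]
turn [ 0.1  -0.06 -0.03] shift [0.031 2.339 0.095] rows>=1.4
```

View pics/w35.png

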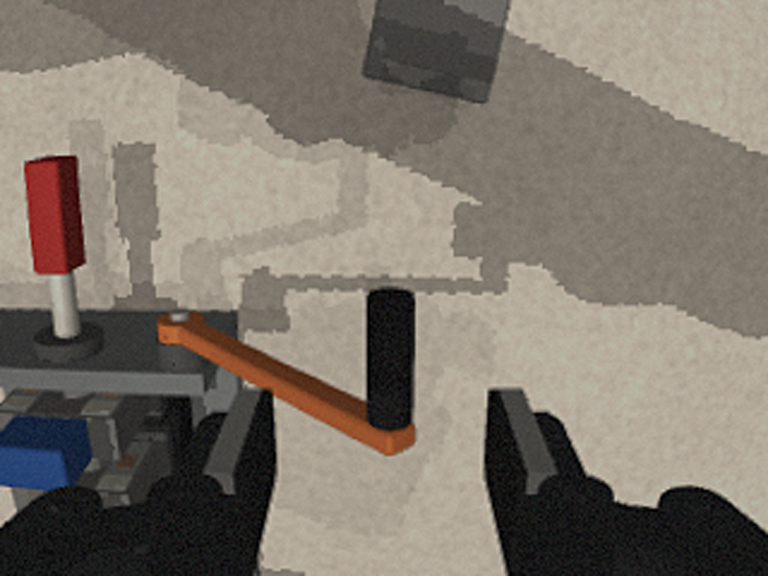

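```bash
python3 -m crank '[[0,0,0,0.03,0.6,0.06,45],[0,0,0,0.03,1.4,0.06,45],[0,0,0,0.03,2.1,0.06,45],[0,0,0,0.03,2.3,0.06,45],[0,0,0,0.03,2.3,0.06,45],[0,0,0,0.03,2.3,0.06,0],[0,0,0,0.03,2.3,0.06,0],[0,0,0,0.03,2.3,0.06,0],[0,0,0,0.03,2.3,0.06,0]]' 25
python3 - <<'E'
from h import *
import math
pp=w2r(tool()[1])+[0,0,19]; th0=math.atan2(pp[2]-70,60-pp[0]); print(pp,th0,np.hypot(pp[2]-70,60-pp[0]))
x0,z0=pp[0],pp[2]
for th in np.arange(2.15,-.1,-.17): print(round(th,2),'y %.2f z %.2f'%(-(70+125*math.sin(th)-z0)/30,(60-125*math.cos(th)-x0)/30))
E
```

```text
t: 48.85
tcp_pos: [621.7, -2.1, 145.3]
eef_rot: [-1.569, -0.0, -1.397]
contact_force: [0.6, 0.5, 2.3]
finger_gap: 12.9
[146.44126134 132.02664068 164.27646757] 2.312865579349216 127.90677855233562
2.15 y -0.34 z -0.60
1.98 y -0.68 z -1.22
1.81 y -0.91 z -1.89
1.64 y -1.01 z -2.59
1.47 y -1.00 z -3.30
1.3 y -0.87 z -4.00
1.13 y -0.63 z -4.66
0.96 y -0.27 z -5.27
0.79 y 0.18 z -5.81
0.62 y 0.72 z -6.27
0.45 y 1.33 z -6.63
0.28 y 1.99 z -6.89
0.11 y 2.69 z -7.02
-0.06 y 3.39 z -7.04
```

```bash
python3 -m crank '[[0,0,0,0,-0.2,-0.24,0],[0,0,0,0,-0.4,-0.53,0],[0,0,0,0,-0.74,-1.15,0],[0,0,0,0,-0.97,-1.82,0],[0,0,0,0,-1.07,-2.52,0],[0,0,0,0,-1.06,-3.23,0],[0,0,0,0,-0.93,-3.93,0],[0,0,0,0,-0.69,-4.59,0],[0,0,0,0,-0.33,-5.2,0],[0,0,0,0,-0.33,-5.2,0]]'
python3 - <<'E'
from h import *
import math
pp=w2r(tool()[1])+[0,0,19]; th0=math.atan2(pp[2]-70,60-pp[0]); print(pp,th0,np.hypot(pp[2]-70,60-pp[0]))
c=Cam('wrist'); c.save('w36',(160,80,480,320),2.4)
E
```

```text
t: 49.85
tcp_pos: [464.1, -29.6, 154.0]
eef_rot: [-1.573, 0.002, -1.399]
contact_force: [-2.3, -0.8, 4.6]
finger_gap: 13.1
[-13.5215752  132.14383496 172.96612657] 0.9507118640198919 126.52053288356973
```

View pics/w36.png

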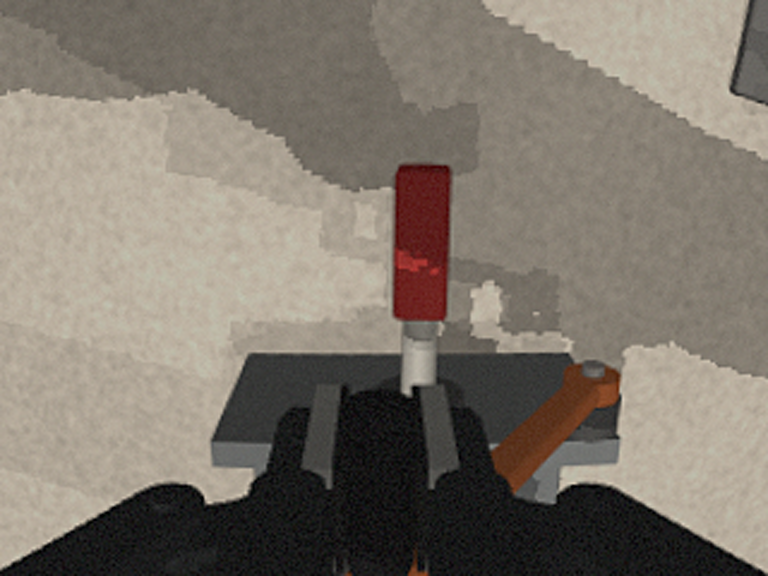

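```bash
python3 -m crank '[[0,0,0,0,0.22,-0.28,0],[0,0,0,0,0.45,-0.54,0],[0,0,0,0,0.99,-1,0],[0,0,0,0,1.6,-1.36,0],[0,0,0,0,2.26,-1.62,0],[0,0,0,0,2.7,-1.71,0],[0,0,0,0,3.1,-1.77,0],[0,0,0,0,3.35,-1.78,0],[0,0,0,0,3.45,-1.78,0],[0,0,0,0,3.45,-1.78,0]]'
python3 - <<'E'
from h import *
import math
pp=w2r(tool()[1])+[0,0,19]; th0=math.atan2(pp[2]-70,60-pp[0]); print(pp,th0,np.hypot(pp[2]-70,60-pp[0]))
c=Cam('wrist'); c.save('w37',(160,80,480,320),2.4)
s=Cam('scene'); s.save('s37',(230,130,380,230),5)
E
```

```text
t: 50.9
tcp_pos: [412.1, -38.6, 49.5]
eef_rot: [-1.577, 0.0, -1.398]
contact_force: [-5.1, -2.7, 0.4]
finger_gap: 12.8
[-66.31969207 132.1614326   68.47836805] -0.012045298194286753 126.3288564375187
```

View pics/w37.png

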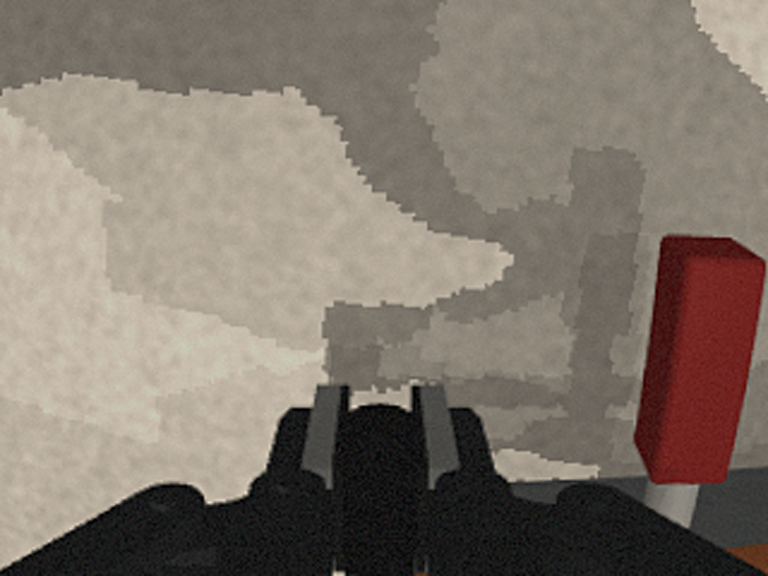

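```bash
python3 -m crank '[[0,0,0,0,0.08,0.03,0],[0,0,0,0,0.15,0.03,0],[0,0,0,0,0.15,0.03,0],[0,0,0,0,0.15,0.03,0]]'
python3 - <<'E'
from h import *
pp=w2r(tool()[1])+[0,0,19]; print(pp)
E
```

```text
t: 51.4
tcp_pos: [412.0, -38.6, 45.3]
eef_rot: [-1.579, 0.001, -1.398]
contact_force: [-7.1, -2.6, 3.0]
finger_gap: 12.8
[-66.39537079 132.22674002  64.29509021]
```

```bash
python3 -m crank '[[0,0,0,0,-0.1,0,20],[0,0,0,0,-0.1,0,40],[0,0,0,0,-0.1,0,40],[0,0,0,0,-1,0,40],[0,0,0,0,-2.4,0,40],[0,0,0,0,-3.8,0,40],[0,0,0,0,-4.6,0,40],[0,0,0,0,-4.6,0,40]]'
python3 - <<'E'
from h import *
c=Cam('wrist'); c.save('w38',(160,80,480,320),2.4)
s=Cam('scene'); s.save('s38',(230,130,380,230),5)
for th in (0,.1,.2): print(th,((c.proj(peg(th,148))-[160,80])*2.4).round(0),((c.proj(peg(th,108))-[160,80])*2.4).round(0),((s.proj(peg(th,148))-[230,130])*5).round(0))
print(((s.proj(r2w([0,-87.5,60]))-[230,130])*5).round(0), ((s.proj(r2w([60,104,70]))-[230,130])*5).round(0))
E
```

```text
t: 52.2
tcp_pos: [419.3, -37.7, 188.0]
eef_rot: [-1.561, -0.0, -1.397]
contact_force: [0.3, -0.4, 0.3]
finger_gap: 40.2
0 [360. 231.] [361. 335.] [533. 198.]
0.1 [361. 239.] [362. 347.] [533. 184.]
0.2 [366. 247.] [367. 361.] [534. 171.]
[181. 264.] [469. 313.]
```

View pics/w38.png

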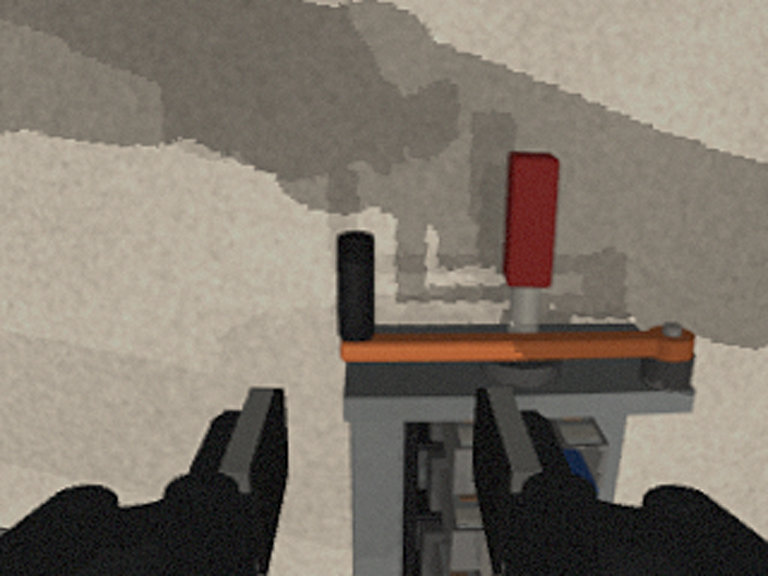

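View pics/s38.png

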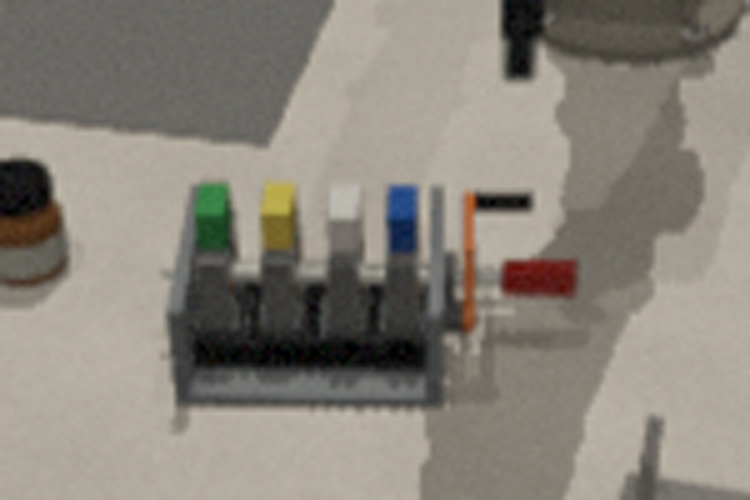

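Run:
```python
from h import *
print(w2r(tool()[1])); plan([*r2w([-64,130,84])],TH-np.pi/2)
```

```text
[-62.22729194 132.65675746 184.35062307]
turn [-0.09  0.05 -0.03] shift [ 0.09   3.345 -0.065] rows>=2.0
```

```bash
python3 -m crank '[[0,0,0,0,0,0,0],[0,0,0,0,0,0,0],[0,0,0,0,0,-0.03,0],[0,0,0,0.05,0.8,-0.03,0],[0,0,0,0.05,1.8,-0.03,0],[0,0,0,0.05,2.8,-0.03,0],[0,0,0,0.05,3.3,-0.03,0],[0,0,0,0.05,3.3,-0.03,0],[0,0,0,0.05,3.3,-0.03,0]]'
python3 -m crank '[[0,0,0,0,0.1,0,0],[0,0,0,0,0.2,0,0],[0,0,0,0,0.25,0,0],[0,0,0,0,0.25,0,0]]'
python3 - <<'E'
from h import *
print(w2r(tool()[1]))
E
```

```text
t: 53.2
tcp_pos: [414.8, -39.8, 85.1]
eef_rot: [-1.572, -0.0, -1.398]
contact_force: [0.7, -1.1, -0.0]
finger_gap: 0.3
t: 53.6
tcp_pos: [415.0, -39.5, 77.7]
eef_rot: [-1.57, 0.0, -1.397]
contact_force: [0.2, 0.1, 1.1]
finger_gap: 0.2
[-63.62710636 130.86175894  77.6834613 ]
```

```bash
python3 -m crank '[[0,0,0,0,0.06,0,0],[0,0,0,0,0.12,0,0],[0,0,0,0,0.12,0,0]]'
python3 - <<'E'
from h import *
print(w2r(tool()[1]))
E
```

```text
t: 53.9
tcp_pos: [415.3, -39.4, 76.2]
eef_rot: [-1.571, 0.002, -1.398]
contact_force: [-6.1, 0.5, 22.3]
finger_gap: 0.3
[-63.32068435 130.82812933  76.23473607]
```

```bash
python3 -m crank '[[0,0,0,0,-0.3,0,0],[0,0,0,0,-1,0,0],[0,0,0,0,-2.4,0,0],[0,0,0,0,-3.8,0,0],[0,0,0,0,-5,0,0],[0,0,0,-1,-6,-0.5,0],[0,0,0,-1.5,-6.5,-0.5,0],[0,0,0,-1.5,-6.5,-0.5,0],[0,0,0,-1.5,-6.5,-0.5,0]]'
python3 - <<'E'
from h import *
c=Cam('wrist'); c.save('w40',(160,120,480,360),2.4)
s=Cam('scene'); s.save('s40',(180,130,380,260),4)
t=Cam('top'); t.save('t40',(300,120,480,290),3.5)
print(tool()[1])
E
```

```text
t: 54.8
tcp_pos: [392.3, 1.7, 268.5]
eef_rot: [-1.571, -0.001, -1.397]
contact_force: [-0.0, 0.4, -0.1]
finger_gap: 0.4
[391.73972638   0.92440704 267.68307118]
```

View pics/s40.png

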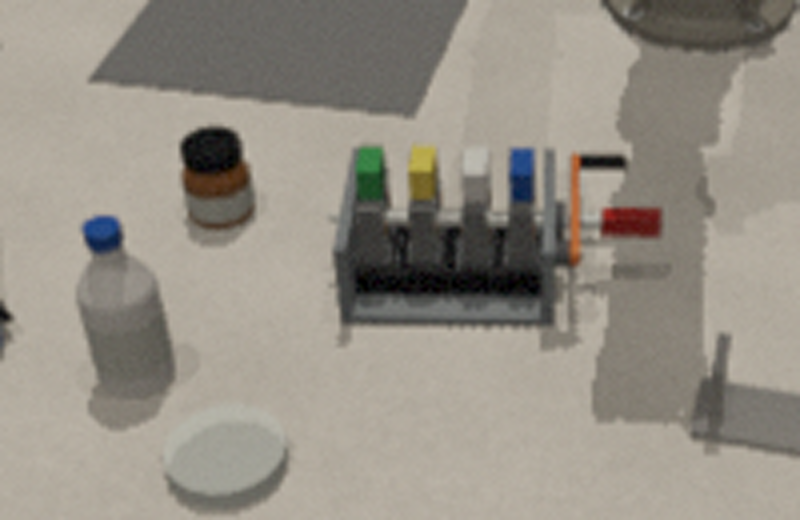

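View pics/t40.png

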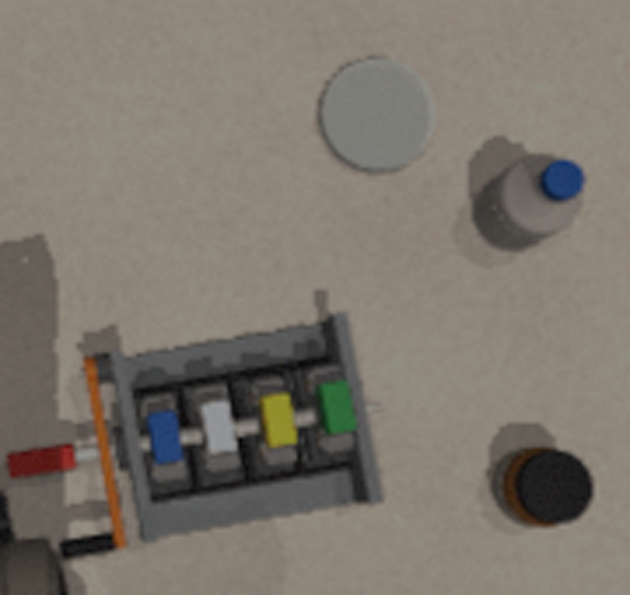

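View pics/w40.png

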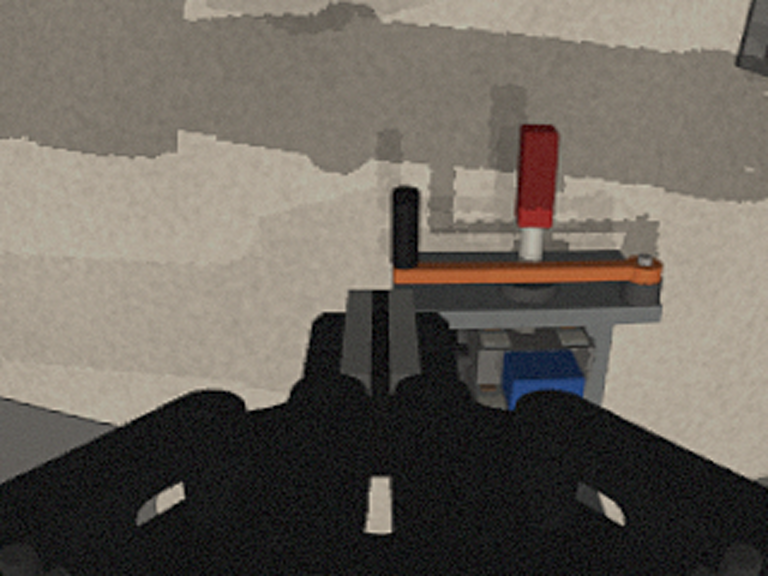

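Run:
```python
from station import robot
print(robot.sign_off(), robot.sense()['t'])
```

```text
the job is handed in; nothing more can be done
the job is handed in; nothing more can be done
```

The job is handed in at about 55 s of the 208 s allowed; `sign_off` gives no verdict, so I don't know the judged result.

**What I did**
- I swung the keeper lever up to about 2.3 rad by gripping its peg.
- I stood the four carriers in the rack, one per slot: green, yellow, white and blue, from the far cheek to the entry cheek.
- I threaded the rod through the entry cheek, all four carriers and the far cheek. It met no resistance until the collar seated against the entry cheek at about 8 N.
- I let go of the rod and lowered the lever behind the collar.

**Last checks**
- The final pictures show all four carriers upright in their slots and the shaft visible between every carrier. The nose sticks out past the far cheek and the collar is against the entry cheek.
- **Lever:** a final push on the peg met a firm stop of 22 N with the peg's top at z 76 mm, against 77 mm nominal when lowered. I read that as about 0 rad.
- The arm is well clear, and the bottle, jar and dish look untouched.

**Disagreements**
- The scene and top cameras sat 1–2 pixels off my wrist-camera positions. The offset was the same along the rod and at the rack, so I aligned from the wrist camera and measured arm poses.
- My automatic tab measurement gave wrong numbers for the placed green and yellow carriers, because the view was too oblique. I judged their seating from the pictures instead.
- The green carrier was set down with about 25 N and 2–3 mm high in the grip. After release it looked fully seated.

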